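# Snap the seat ring into a spring check valve

## Robot

A 6-joint arm with a two-finger parallel gripper is mounted at the origin on the work surface. World frame = base frame: x ahead of the robot, y to its left, z up, the work surface at z = 0. Lengths are in m, angles in rad, forces in N, time in s.
With the tool pointing down it reaches from about 0.275 to 0.875 m from the base axis. Payload 12.5 kg.
Tool frame: the origin (TCP) lies at the very end of the fingers, on their centre line; the grasp point (between the pads) lies bot.grip_depth behind it (bot.grip_depth is the distance from the TCP to the grasp point, in m); z points along the fingers, y is the direction in which the jaws open and shut (so a half turn about z gives the same grasp; the last joint's range is limited). The gripper opens to 85 mm and grips with 20 to 120 N. Pads are 22 mm wide; open, the fingers measure 114 mm over their backs; the gripper's body (76 mm by 85 mm) begins 54 mm behind the grasp point. The pads swing forward as they close: fully open they stand 13 mm farther back than shut.
Start: joints at [1.117, 0.351, 1.652, -0, 1.139, -0.085], TCP at [0.198, 0.513, 0.231] pointing down, gripper open.
Joint ranges: [-2.75, 2.75], [-0.79, 2.1], [0.01, 2.65], [-1.57, 4.71], [0.07, 3.14], [-2.87, 2.87]. Speed limits (rad/s): [2.22, 2.22, 2.79, 3.14, 3.14, 3.14].

## Interface

Orientations are given as a 3x3 rotation matrix whose columns are the frame's x, y, z axes.
In Python, from cell import bot gives the robot as it stands.
- The arm moves only by the tool carry_out, never from a script. Its argument "commands" is a list of rows, each a list of 7 numbers: the opening, from 0 (shut) to 1 (fully open), then the shift along the world's x, y, z in m, then the turn, a rotation vector about the world's x, y, z in degrees. In form: [[grip, x, y, z, rx, ry, rz], ...]. A call has exactly 5 rows; each row is the pose to reach, as a shift and turn from the pose commanded when the call began; what a row does not reach only later rows make up. A row lasts 1/12 s, in which the tool goes at most 41.7 mm and 7.16 degrees, less where a joint would pass 70% of its speed; a pose out of reach is approached as far as the arm can. A call with a gripper value outside its range is refused whole. The fingers move at their own pace and stop on an object; "newtons" is the grip in N (left out, the last holds). Time passes only in rows, so rows that repeat a pose let the fingers close, or fill a call up. It gives the time, the measured TCP pose, the force and the opening at its end, in the units of the state.
- bot.get_obs(): the state, without advancing time (a new reading comes with each control period).
- bot.grab_frame(name): name is "scene" or "top"; returns the picture (384x512x3 uint8, red, green, blue); there is no depth.
- bot.get_calibration(name): a dict with "fx", "fy", "cx", "cy" (pixels), "world_from_camera" (4x4, takes a point from camera to world coordinates). Camera axes: x right, y down, z forward; pixel columns grow to the right and rows downward; lengths in m; the calibration is good to about 2 mm. A picture is of the moment at which its call begins. get_calibration takes no time and is no camera call.
- bot.sign_off(): hands the job in, once; it reports no verdict.
The state is a dict: "time_s": time; "qpos": joint angles; "joint_velocities": joint speeds; "effort": joint torques, N m; "position": TCP position; "eef_rot": TCP orientation; "contact_force": force on the tool from outside, world axes, zero at the start; "ft_torque": the same for the moment, N m; "grip_width": finger opening in m.
Only numpy, scipy, OpenCV 4.12 (cv2) and the standard library are available. Lean on these libraries where they do the work, as an engineer would, in place of code of your own. Each camera call takes 0.05 s, during which the arm holds its last target.

## Task

Take the flat tamper from its wooden rest and press the blue seat ring in the open check valve slowly and squarely down on its sprung disc until it bottoms out level and all three catches have snapped over it, feeling for the stop and holding firmly there for a moment without leaning on it hard. Then stand the tamper upright in its rest again and let go; touch the ring with the tamper only, and leave everything else where it is.

Things in the scene. Friction and masses are not known exactly. Their poses are not given: they have to be found in the camera images.
- tamper_c (a point): the tamper: flat aluminium disc, diameter 64 mm, 14 mm thick, then a neck (diameter 22 mm) and a straight round dark wooden handle, diameter 28 mm, from 26 to 100 mm above the flat face; 0.2 to 0.35 kg. It stands upright on its flat face in the rest. This point is on its axis, half-way up, 50 mm above the flat face; its z axis points up the handle
- tamper: the same tamper; origin at the centre of its flat underside, z axis up the handle
- rest: round wooden rest, fixed, diameter 100 mm, with a round recess for the tamper's disc: recess diameter 74 mm, its floor 6 mm above the table, its rim 18 mm above the table. Origin under its centre on the table, z up
- valve: open grey check valve, fixed upright in a wooden nest board (150 x 150 x 20 mm) with two small steel clamps at its foot. Origin on the table at the nest's centre, on the valve's axis, z up; valve heights are from here. Barrel outer diameter 110 mm, bore 84 mm, rim at 110 mm, open at the top; inside, a sprung steel disc (diameter 60 mm) carries the seat ring
- mouth (a point): centre of the valve's rim, 110 mm up. A white cage screwed into the bore has a shoulder (the firm stop) and three white catches 120 degrees apart, reaching in to 35.5 mm from the axis: keep the tamper within 3 mm of the axis. Each valve's cage is screwed to another depth: the stop is met with the ring's underside anywhere from 66 to 76 mm above the valve's origin, and must be felt
- bore (a point): point on the valve's axis, 80 mm up. Pressing: spring 2.5 N at first, 7 to 9 N at the stop. Some 12 mm before the stop the catches are forced apart (6 to 12 N in all); they slide along the ring's side and snap over its top; 2 mm on it meets the shoulder and the force climbs steeply: 15 to 20 N is firm, over 28 N cracks it. Let go, a snapped ring rises 2 mm to the catches, an unsnapped one fully
- seat_c (a point): the seat ring to be snapped in: loose blue ring, outer diameter 80 mm, hole diameter 48 mm, 8 mm thick, lying in the valve's bore on the sprung disc with its underside about 96 mm above the valve's origin. This point is at its centre, half-way up (4 mm above its underside), z axis up
- seat: the same seat ring; origin at the centre of its underside
- done_valve: bystander: a finished valve of the same kind, fixed in its own nest, closed with a wide ribbed grey nut and a red plug, 134 mm high; origin on the table under its centre. Leave alone
- nut: bystander: loose grey union nut lying flat, outer diameter 128 mm, hole 100 mm, 34 mm high; origin under its centre
- spare_seat: bystander: spare blue seat ring lying flat on the table, same size as the other; origin under its centre
- coupling: bystander: upright grey pipe coupling, diameter 64 mm, 60 mm high; origin under its centre
- elbow: bystander: grey pipe elbow standing on one socket (diameter 54 mm), the other socket pointing along its x axis, 70 mm high; origin under the standing socket's centre
- reducer: bystander: grey reducer standing on its wide end, diameter 72 mm, 66 mm high; origin under its centre
- tape: bystander: roll of white tape lying flat, diameter 90 mm, 24 mm high; origin under its centre
Not all that is in view belongs to the job. Leave any pink, purple or white look-alike of the seat alone.

How it is judged:
On the way:
1. the tamper presses the seat ring firmly (more than 13 N) and level (within 1.7 degrees), with the ring pushed down to catch depth, for 0.2 s (contact force between tamper and seat above 13 N and z of seat_c in the frame of valve below 0.0845 m and angle between seat_c's own z axis and vertical below 0.03 rad), for 0.2 s.
At the end, for the whole second after the job is handed in: Seat ring at rest under all three catches: centre 66 to 84.5 mm above the valve's origin, within 4 mm of its axis, level within 1.7 degrees. Tamper let go, at rest and upright (within 2.8 degrees) on the floor of its rest (within 3 mm), within 8 mm of its centre (z of seat_c in the frame of valve between 0.066 and 0.0845 m and angle between seat_c's own z axis and vertical below 0.03 rad and horizontal distance between seat_c and valve below 0.004 m and linear speed of each of seat, tamper below 0.02 m/s and horizontal distance between tamper and rest below 0.008 m and z of tamper in the frame of rest below 0.009 m and angle between tamper_c's own z axis and vertical below 0.05 rad); the robot touches nothing.
It fails at once if the tamper pressed on the seat ring with more than 28 N (contact force between tamper and seat above 28 N).
It fails at once if the gripper touched the seat ring (contact force between the fingers and seat above 1 N).
It fails at once if a bystander (nut, spare ring, coupling, elbow, reducer or tape) was moved by more than 15 mm (distance of any of nut, spare_seat, coupling, elbow, reducer, tape from where it was at the start of the episode above 0.015 m).
It also fails if it takes over 64 s, if anything falls off the work surface, if the arm or the gripper's body presses on something with over 40 N, if the wrist force passes 120 N, or if a joint passes its speed limit or range.

## Working session

There is one attempt and no reset: what is moved stays moved. The work goes in short steps, Python scripts to look and compute and a tool call to move; the robot and the scene stay as the last step left them, time stands still between calls to the robot, and variables do not carry over. Pictures are saved under pics/ and viewed, and the job is handed in when it is done.

Besides the shell and the picture viewer there is one more tool, called after ">>>" as a command line: name --pt "numbers of a row" for each row, then --argument value for the rest. carry_out: Moves the arm, as the interface text tells. Its arguments: {"type":"object","properties":{"commands":{"type":"array","items":{"type":"array","items":{"type":"number"}}},"newtons":{"type":"number"}},"required":["commands"]}

```bash
mkdir -p pics; ls; python3 - <<'E'
from cell import bot
import cv2
for n in("scene","top"):
    im=bot.grab_frame(n); cv2.imwrite(f"pics/{n}0.png",im[:,:,::-1]); 
    c=bot.get_calibration(n); print(n,c)
o=bot.get_obs(); print(o); print(bot.grip_depth)
E
```

```text
pics
scene {'fx': 376.02656293249515, 'fy': 376.02656293249515, 'cx': 252.510451491415, 'cy': 193.53261805615827, 'world_from_camera': array([[ 0.4511147 ,  0.77070421, -0.45001172,  1.07422396],
       [ 0.89243747, -0.3935859 ,  0.22055726, -0.22152805],
       [-0.00713386, -0.50110395, -0.8653577 ,  1.00440899],
       [ 0.        ,  0.        ,  0.        ,  1.        ]])}
top {'fx': 485.25703846646, 'fy': 485.25703846646, 'cx': 264.13880094406136, 'cy': 194.07534761257787, 'world_from_camera': array([[ 1.72064432e-02, -9.90815389e-01,  1.34122345e-01,
         3.52266700e-01],
       [-9.99849309e-01, -1.73596839e-02,  2.69040513e-05,
        -5.16743850e-03],
       [ 2.30166457e-03, -1.34102597e-01, -9.90964780e-01,
         1.81632571e+00],
       [ 0.00000000e+00,  0.00000000e+00,  0.00000000e+00,
         1.00000000e+00]])}
{'time_s': 0.1, 'qpos': array([ 1.11741593e+00,  3.51159377e-01,  1.65234763e+00,  8.41110614e-06,
        1.13909632e+00, -8.46056713e-02]), 'joint_velocities': array([-0.00057891, -0.00077463, -0.00387407,  0.00257052,  0.00227446,
        0.00122975]), 'effort': array([ 2.48883436e-03, -5.06829321e+01, -2.91878110e+01,  2.42184359e-05,
        2.53102284e-03,  1.67260919e-05]), 'position': array([0.19810953, 0.51277015, 0.23082958]), 'eef_rot': array([[-9.32768433e-01,  3.60475865e-01, -4.49545852e-04],
       [ 3.60476133e-01,  9.32767998e-01, -9.05212929e-04],
       [ 9.30145710e-05, -1.00640460e-03, -9.99999489e-01]]), 'contact_force': array([-0.22425261, -0.10225022, -0.03370654]), 'ft_torque': array([0.01775629, 0.01409503, 0.00781915]), 'grip_width': 0.08532042757505003}
0.0187
```

View pics/scene0.png

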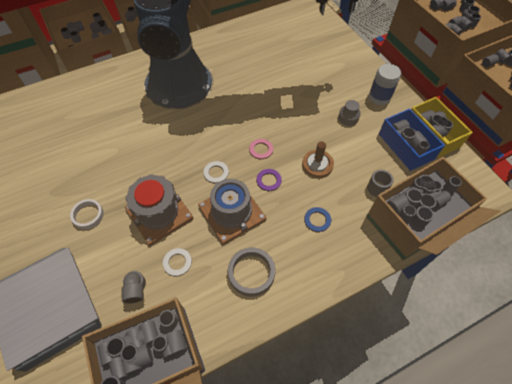

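View pics/top0.png

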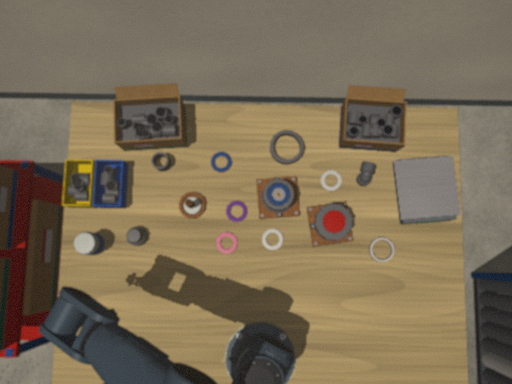

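The scene view shows the tamper in its rest at about (319,160) and the open valve with the blue ring at (231,197). In the top view they are at (193,205) and (279,195). I'll enlarge both.

```bash
python3 - <<'E'
import cv2,numpy as np
s=cv2.imread("pics/scene0.png");t=cv2.imread("pics/top0.png")
def c(im,x,y,r): return cv2.resize(im[y-r:y+r,x-r:x+r],(390,390),interpolation=cv2.INTER_CUBIC)
a=np.vstack([np.hstack([c(s,319,160,26),c(s,232,205,40)])]);b=np.hstack([c(t,193,205,26),c(t,278,196,26)])
cv2.imwrite("pics/crop_s.png",a);cv2.imwrite("pics/crop_t.png",b)
E
```

```text
(no output)
```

View pics/crop_s.png

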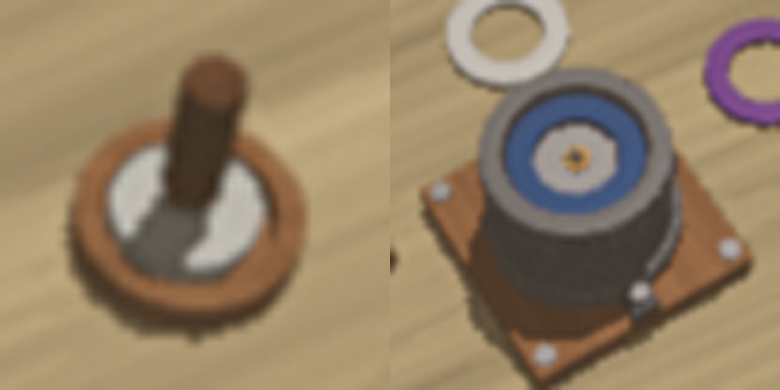

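View pics/crop_t.png

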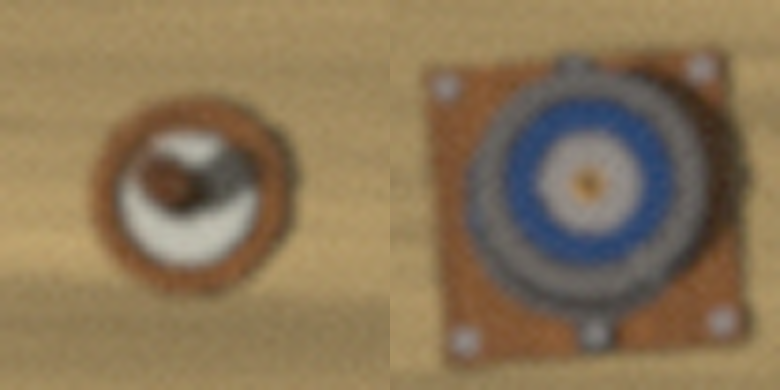

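```bash
cat > h.py <<'E'
from cell import bot
import cv2,numpy as np
from scipy.optimize import least_squares
def cast(cal,uv,z):
    uv=np.atleast_2d(uv).astype(float);T=cal["world_from_camera"]
    d=np.c_[(uv[:,0]-cal["cx"])/cal["fx"],(uv[:,1]-cal["cy"])/cal["fy"],np.ones(len(uv))]@T[:3,:3].T
    o=T[:3,3]; return (o+d*((z-o[2])/d[:,2])[:,None])
K=8
def crop(im,x,y,r):
    return cv2.resize(im[y-r:y+r,x-r:x+r],None,fx=K,fy=K,interpolation=cv2.INTER_CUBIC)
def cont(mask,x,y,r):
    cs,h=cv2.findContours(mask.astype(np.uint8),cv2.RETR_CCOMP,cv2.CHAIN_APPROX_NONE)
    out=[]
    for c,hh in zip(cs,h[0]):
        if cv2.contourArea(c)<K*K*8: continue
        p=c[:,0,:]; out.append((hh[3]>=0,cv2.contourArea(c)/K/K,(p+.5)/K-.5+[x-r,y-r]))
    return out
def circ(P):
    f=lambda q:np.hypot(P[:,0]-q[0],P[:,1]-q[1])-q[2]
    s=least_squares(f,[*P[:,:2].mean(0),.04],loss='soft_l1',f_scale=.002);return s.x, np.sqrt(np.mean(s.fun**2))
E
python3 - <<'E'
from h import *
ims={n:cv2.imread(f"pics/{n}0.png") for n in("scene","top")}
loc={"scene":((231,197,30),(319,160,28)),"top":((279,195,20),(193,205,20))}
for n in ims:
    cal=bot.get_calibration(n)
    v,t=loc[n]
    h=cv2.cvtColor(crop(ims[n],*v),cv2.COLOR_BGR2HSV)
    m=(h[...,0]>95)&(h[...,0]<130)&(h[...,1]>90)
    for inner,a,p in cont(m,*v):
        q,r=circ(cast(cal,p,.104)); print(n,"blue",inner,round(a),q.round(4),r.round(4))
    h=cv2.cvtColor(crop(ims[n],*t),cv2.COLOR_BGR2HSV)
    m=(h[...,1]<60)&(h[...,2]>130)
    for inner,a,p in cont(m,*t):
        hull=cv2.convexHull(p.astype(np.float32))[:,0]
        q,r=circ(cast(cal,hull,.020)); print(n,"disc",inner,round(a),q.round(4),r.round(4))
    # wood rest: orange hue high sat
    m=(h[...,1]>115)&(h[...,0]<17)
    for inner,a,p in cont(m,*t):
        q,r=circ(cast(cal,p,.018)); print(n,"rest",inner,round(a),q.round(4),r.round(4), p.mean(0))
    m=(h[...,2]<110)&(h[...,1]>80)
    for inner,a,p in cont(m,*t): print(n,"dark",inner,round(a),p.min(0),p.max(0))
    print(h[::16,::16,1].astype(int)) if 0 else 0
E
```

```text
scene blue False 518 [ 0.5844 -0.0519  0.038 ] 0.0005
scene blue True 237 [ 0.5865 -0.0528  0.0257] 0.0003
scene disc False 80 [0.5521 0.2695 0.0298] 0.0021
scene disc False 58 [0.5447 0.2644 0.0278] 0.007
scene rest False 738 [0.5538 0.2655 0.0527] 0.011 [317.87266285 160.66277141]
scene rest True 298 [0.5521 0.2646 0.035 ] 0.009 [317.30271739 161.37076087]
scene rest True 9 [0.5263 0.2895 0.0065] 0.0022 [319.67288012 153.46016082]
scene dark False 99 [301.8125 163.4375] [330.8125 178.6875]
scene dark False 141 [314.5625 142.0625] [325.1875 161.5625]
top blue False 357 [ 0.5864 -0.0546  0.0381] 0.0003
top blue True 179 [ 0.5857 -0.0549  0.027 ] 0.0004
top disc False 107 [0.5483 0.2638 0.0323] 0.0006
top disc False 23 [0.5777 0.2643 0.0126] 0.0026
top rest False 25 [0.5565 0.2735 0.0109] 0.0023 [189.41065436 203.20260067]
top rest False 546 [0.5516 0.2636 0.0493] 0.0008 [191.9150405  204.66853829]
top rest True 303 [0.5496 0.2644 0.0368] 0.0007 [191.77163978 204.81008065]
top dark False 38 [185.3125 199.5625] [193.8125 206.3125]
top dark False 15 [181.3125 196.4375] [185.9375 209.6875]
top dark False 41 [197.0625 195.6875] [206.0625 210.5625]
```

```bash
python3 - <<'E'
from h import *
ims={n:cv2.imread(f"pics/{n}0.png") for n in("scene","top")}
S=bot.get_calibration("scene");T=bot.get_calibration("top")
print(cast(S,[321.4,144.9],.106),cast(T,[189.6,203],.106))
# rim outer: rays from centre, look at saturation/value profile
for n,c,cal in(("scene",(230.8,196.5),S),("top",(279,195),T)):
    h=cv2.cvtColor(cv2.GaussianBlur(ims[n],(0,0),.6),cv2.COLOR_BGR2HSV).astype(np.float32)
    W0=cast(cal,c,.110)[0]
    # world circle sampling
    Ti=np.linalg.inv(cal["world_from_camera"])
    rad=np.arange(.036,.066,.0005)
    for a in np.arange(0,360,30):
        C=np.array([.5858,-.0537])
        P=np.c_[C[0]+rad*np.cos(np.radians(a)),C[1]+rad*np.sin(np.radians(a)),np.full(len(rad),.110),np.ones(len(rad))]@Ti.T
        u=(cal["fx"]*P[:,0]/P[:,2]+cal["cx"]).astype(np.float32)[None];v=(cal["fy"]*P[:,1]/P[:,2]+cal["cy"]).astype(np.float32)[None]
        s=cv2.remap(h[...,1],u,v,cv2.INTER_LINEAR)[0];V=cv2.remap(h[...,2],u,v,cv2.INTER_LINEAR)[0]
        print(n,a,s[::4].astype(int),V[::4].astype(int))
E
```

```text
[[0.55094286 0.26580548 0.106     ]] [[0.54718391 0.25865037 0.106     ]]
scene 0 [120  97  63  27  14  23  24  23  27  31  38  46  52  53  54  54] [126 123 120 116 118 125 126 122 108  93  78  71  67  66  65  65]
scene 30 [122 110  80  32  18  23  26  24  25  30  40  49  53  52  44  38] [126 123 117 109 113 123 127 126 117 100  82  71  67  68  74  82]
scene 60 [117 109  68  37  20  25  25  23  22  28  50  77 102 101  95  88] [125 119 104  99 104 117 123 125 124 118 116 121 140 155 166 172]
scene 90 [112  91  54  23  26  29  25  24  27  44  63  78  84  86  86  86] [120 105  87  79  93 110 120 123 126 136 151 166 174 178 178 178]
scene 120 [95 62 29 29 34 29 24 23 27 44 62 75 86 88 88 87] [106  89  74  78  91 105 117 120 120 125 134 147 159 163 165 165]
scene 150 [79 53 30 28 36 29 25 25 32 43 61 75 82 86 87 86] [ 99  84  75  80  92 107 118 121 126 131 144 156 165 170 173 175]
scene 180 [68 30 27 39 33 29 26 25 25 25 23 22 21 21 21 26] [ 93  76  75  84  99 113 118 123 129 144 166 182 193 196 196 192]
scene 210 [78 42 29 29 29 26 24 30 43 64 77 85 86 86 86 86] [ 97  83  83  96 112 119 
[... 1567 characters left out ...]

top 210 [111  88  58  26  13  14  17  19  19  20  23  31  44  62  86 109] [106 103 100  99 100 103 103 102  97  90  85  81  83  89  97 107]
top 240 [117  95  62  28  16  16  19  20  20  22  32  45  75 104 126 139] [104 100  96  93  95  99  99  99  93  86  77  69  67  70  79  90]
top 270 [124  98  69  34  14  17  19  22  28  36  56  77 102 117 123 118] [106 101  96  93  93  97  98  98  93  86  78  71  68  66  65  68]
top 300 [120  96  59  26  16  14  18  22  29  40  56  77 103 126 137 145] [103  98  91  88  91  94  97  97  92  86  80  73  69  66  67  70]
top 330 [120  84  48  23   8  11  16  20  26  40  63  95 124 143 147 145] [102  96  92  93  94  96  97  95  89  83  77  77  83  91 100 108]
```

The two views agree to about 2.5 mm. Ring and valve axis are near (0.5855, -0.0535), and the tamper is near (0.550, 0.264). I'm moving above the tamper.

>>> carry_out --pt "1 0.035 -0.025 0 0 0 0" --pt "1 0.067 -0.047 0 0 0 0" --pt "1 0.1 -0.07 0 0 0 0" --pt "1 0.132 -0.093 0 0 0 0" --pt "1 0.165 -0.116 0 0 0 0" --newtons 60

```text
time_s: 0.52
position: [0.3643, 0.3956, 0.2311]
eef_rot: [[-0.933, 0.36, -0.0], [0.36, 0.933, -0.0], [0.0, -0.0, -1.0]]
contact_force: [0.6, 0.8, 0.5]
grip_width: 0.0853
```

>>> carry_out --pt "1 0.033 -0.023 0 0 0 0" --pt "1 0.067 -0.047 0 0 0 0" --pt "1 0.1 -0.07 0 0 0 0" --pt "1 0.132 -0.093 0 0 0 0" --pt "1 0.165 -0.116 0 0 0 0"

```text
time_s: 0.93
position: [0.5295, 0.2794, 0.231]
eef_rot: [[-0.933, 0.361, -0.001], [0.361, 0.933, -0.0], [0.0, -0.0, -1.0]]
contact_force: [0.3, 0.7, -0.1]
grip_width: 0.0853
```

>>> carry_out --pt "1 0.012 -0.01 -0.015 0 0 0" --pt "1 0.022 -0.017 -0.035 0 0 0" --pt "1 0.022 -0.017 -0.06 0 0 0" --pt "1 0.022 -0.017 -0.08 0 0 0" --pt "1 0.022 -0.017 -0.08 0 0 0"

```text
time_s: 1.35
position: [0.5483, 0.2629, 0.147]
eef_rot: [[-0.933, 0.361, -0.007], [0.361, 0.933, -0.003], [0.005, -0.005, -1.0]]
contact_force: [-0.4, 0.6, -0.7]
grip_width: 0.0852
```

```bash
python3 - <<'E'
from h import *
s=bot.grab_frame("scene")[:,:,::-1];t=bot.grab_frame("top")[:,:,::-1]
cv2.imwrite("pics/s1.png",s);cv2.imwrite("pics/t1.png",t)
def c(im,x,y,r): return cv2.resize(im[y-r:y+r,x-r:x+r],(390,390),interpolation=cv2.INTER_CUBIC)
cv2.imwrite("pics/c1.png",np.hstack([c(s,319,140,50),c(t,185,205,35)]))
o=bot.get_obs();print(o["time_s"],o["position"],o["eef_rot"].round(4),o["contact_force"])
E
```

```text
1.45 [0.55006614 0.26401944 0.15127586] [[-9.328e-01  3.604e-01 -1.100e-03]
 [ 3.604e-01  9.328e-01 -4.000e-04]
 [ 9.000e-04 -8.000e-04 -1.000e+00]] [-0.687554    0.78093447  0.45783542]
```

View pics/c1.png

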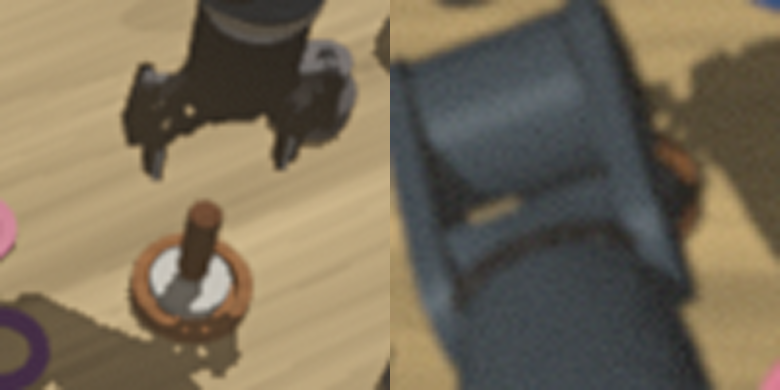

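The scene crop shows the handle top at about (321.2,144.2). The two fingertips straddle it from above, at about (308,135) and (341,132).

```bash
cat >> h.py <<'E'
def proj(cal,P):
    p=np.linalg.inv(cal["world_from_camera"])@np.r_[P,1];return np.array([cal["fx"]*p[0]/p[2]+cal["cx"],cal["fy"]*p[1]/p[2]+cal["cy"]])
E
python3 - <<'E'
from h import *
S=bot.get_calibration("scene");o=bot.get_obs()
print(cast(S,[321.1,144.3],.106))
m=lambda x,y:[(x+.5)/3.9-.5+269,(y+.5)/3.9-.5+90]
print("tip mid",m(219.5,171.5),proj(S,o["position"]),proj(S,o["position"]+[0,0,.013]))
print(cast(S,m(219.5,171.5),o["position"][2]+.010))
E
```

```text
[[0.54863395 0.26620119 0.106     ]]
tip mid [324.9102564102564, 133.6025641025641] [323.0920564  135.25694768] [323.80154898 132.35489454]
[[0.55348533 0.26613077 0.16127586]]
```

>>> carry_out --pt "1 -0.001 0 -0.02 0 0 0" --pt "1 -0.001 0 -0.04 0 0 0" --pt "1 -0.001 0 -0.06 0 0 0" --pt "1 -0.001 0 -0.08 0 0 0" --pt "1 -0.001 0 -0.094 0 0 0"

```text
time_s: 1.87
position: [0.5496, 0.2644, 0.0576]
eef_rot: [[-0.933, 0.36, 0.001], [0.36, 0.933, 0.0], [-0.001, 0.001, -1.0]]
contact_force: [-0.6, -0.2, -1.0]
grip_width: 0.0857
```

```bash
python3 - <<'E'
from h import *
s=bot.grab_frame("scene")[:,:,::-1]
def c(im,x,y,r): return cv2.resize(im[y-r:y+r,x-r:x+r],(600,600),interpolation=cv2.INTER_CUBIC)
cv2.imwrite("pics/c2.png",c(s,319,145,40))
o=bot.get_obs();print(o["time_s"],o["position"],o["contact_force"])
E
```

```text
1.9167 [0.54853052 0.26396443 0.05534157] [-2.15871112 -0.92669436 -2.07228491]
```

View pics/c2.png

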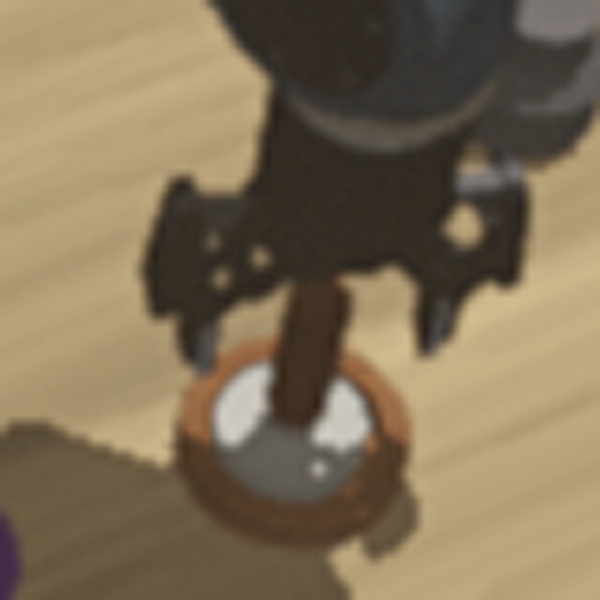

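The handle stands between the fingers, which are clear of the rest rim. Closing on it.

>>> carry_out --pt "0.4 0 0 0 0 0 0" --pt "0.35 0 0 0 0 0 0" --pt "0.3 0 0 0 0 0 0" --pt "0.2 0 0 0 0 0 0" --pt "0.1 0 0 0 0 0 0" --newtons 60

```text
time_s: 2.33
position: [0.5497, 0.2641, 0.0585]
eef_rot: [[-0.933, 0.36, 0.001], [0.36, 0.933, 0.0], [-0.001, 0.001, -1.0]]
contact_force: [-3.7, -5.4, 14.7]
grip_width: 0.0268
```

>>> carry_out --pt "0.1 0 0 0 0 0 0" --pt "0.05 0 0 0 0 0 0" --pt "0 0 0 0 0 0 0" --pt "0 0 0 0 0 0 0" --pt "0 0 0 0 0 0 0" --newtons 60

```text
time_s: 2.75
position: [0.5497, 0.2641, 0.0585]
eef_rot: [[-0.933, 0.361, 0.001], [0.361, 0.933, 0.0], [-0.001, 0.001, -1.0]]
contact_force: [-1.0, -1.5, 6.9]
grip_width: 0.0266
```

>>> carry_out --pt "0 0 0 0.005 0 0 0" --pt "0 0 0 0.015 0 0 0" --pt "0 0 0 0.03 0 0 0" --pt "0 0 0 0.05 0 0 0" --pt "0 0 0 0.07 0 0 0" --newtons 80

```text
time_s: 3.17
position: [0.5489, 0.2639, 0.1285]
eef_rot: [[-0.933, 0.36, -0.001], [0.36, 0.933, -0.0], [0.0, -0.0, -1.0]]
contact_force: [0.2, -0.5, -3.1]
grip_width: 0.0266
```

>>> carry_out --pt "0 0 0 0.02 0 0 0" --pt "0 0 0 0.04 0 0 0" --pt "0 0 0 0.06 0 0 0" --pt "0 0 0 0.075 0 0 0" --pt "0 0 0 0.08 0 0 0"

```text
time_s: 3.58
position: [0.55, 0.2643, 0.2105]
eef_rot: [[-0.933, 0.36, 0.004], [0.36, 0.933, 0.001], [-0.003, 0.003, -1.0]]
contact_force: [1.0, -0.5, -2.2]
grip_width: 0.0265
```

```bash
python3 - <<'E'
from h import *
s=bot.grab_frame("scene")[:,:,::-1]
cv2.imwrite("pics/s3.png",s)
def c(im,x,y,r): return cv2.resize(im[y-r:y+r,x-r:x+r],(600,600),interpolation=cv2.INTER_CUBIC)
cv2.imwrite("pics/c3.png",c(s,319,125,60))
o=bot.get_obs();print(o["time_s"],o["position"],o["contact_force"],o["ft_torque"])
E
```

```text
3.6333 [0.54986823 0.26431733 0.21002266] [ 0.42335006  0.8372723  -2.6134517 ] [ 0.01760824 -0.006874    0.01719245]
```

View pics/c3.png

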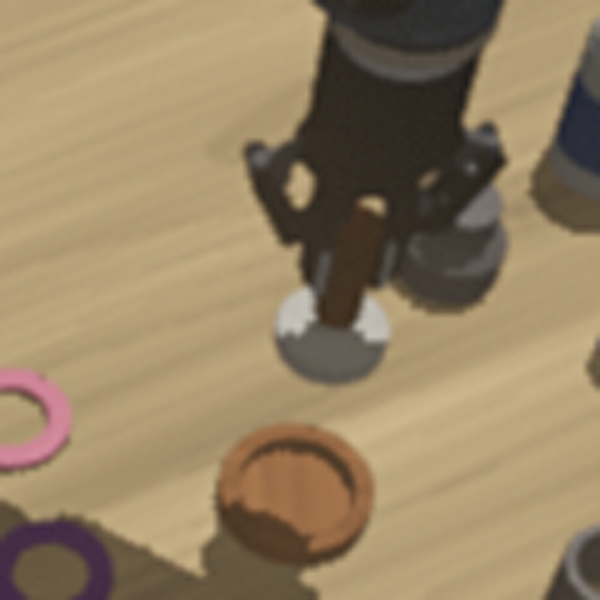

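The tamper is lifted upright, and the empty rest is visible at crop (296,490). Carrying it over the valve.

>>> carry_out --pt "0 0.002 -0.015 0 0 0 0" --pt "0 0.005 -0.045 0 0 0 0" --pt "0 0.009 -0.08 0 0 0 0" --pt "0 0.013 -0.115 0 0 0 0" --pt "0 0.017 -0.15 0 0 0 0"

```text
time_s: 4.05
position: [0.5654, 0.1118, 0.2061]
eef_rot: [[-0.933, 0.36, -0.002], [0.36, 0.933, -0.0], [0.002, -0.001, -1.0]]
contact_force: [1.1, -0.3, -2.6]
grip_width: 0.0262
```

>>> carry_out --pt "0 0.005 -0.035 0 0 0 0" --pt "0 0.009 -0.075 0 0 0 0" --pt "0 0.014 -0.115 0 0 0 0" --pt "0 0.018 -0.145 0 0 0 0" --pt "0 0.0186 -0.168 0 0 0 0"

```text
time_s: 4.47
position: [0.5842, -0.0573, 0.2061]
eef_rot: [[-0.932, 0.362, -0.002], [0.362, 0.932, -0.0], [0.002, -0.001, -1.0]]
contact_force: [0.4, 0.6, -3.1]
grip_width: 0.0264
```

>>> carry_out --pt "0 0 0 -0.005 0 0 0" --pt "0 0 0 -0.015 0 0 0" --pt "0 0 0 -0.025 0 0 0" --pt "0 0 0 -0.03 0 0 0" --pt "0 0 0 -0.03 0 0 0"

```text
time_s: 4.88
position: [0.5838, -0.0529, 0.1752]
eef_rot: [[-0.933, 0.359, -0.003], [0.359, 0.933, 0.001], [0.003, -0.001, -1.0]]
contact_force: [-0.1, 0.1, -2.4]
grip_width: 0.0264
```

```bash
python3 - <<'E'
from h import *
o=bot.get_obs();print(o["time_s"],o["position"],o["eef_rot"].round(4),o["contact_force"],o["ft_torque"])
s=bot.grab_frame("scene")[:,:,::-1]
t=bot.grab_frame("top")[:,:,::-1]
cv2.imwrite("pics/s4.png",s);cv2.imwrite("pics/t4.png",t)
def c(im,x,y,r): return cv2.resize(im[y-r:y+r,x-r:x+r],(400,400),interpolation=cv2.INTER_CUBIC)
cv2.imwrite("pics/c4.png",np.hstack([c(s,231,185,50),c(t,278,196,30)]))
E
```

```text
4.8833 [ 0.5837851  -0.05292626  0.17515921] [[-9.332e-01  3.593e-01 -3.500e-03]
 [ 3.593e-01  9.332e-01  7.000e-04]
 [ 3.500e-03 -6.000e-04 -1.000e+00]] [-0.08798514  0.05849795 -2.36159057] [ 0.02654727 -0.00669105 -0.01652577]
```

View pics/c4.png

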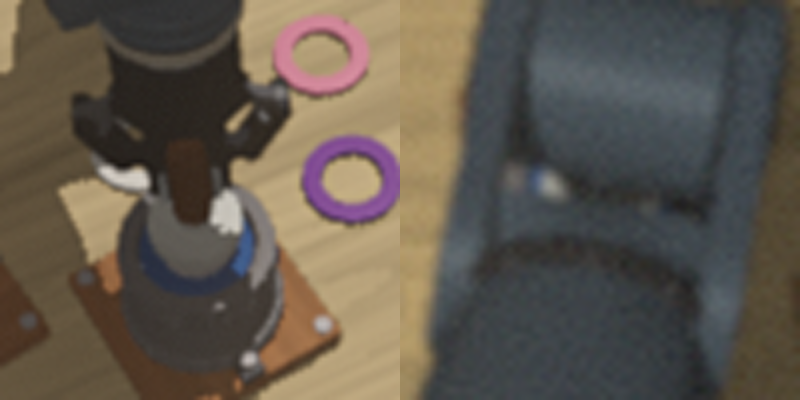

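```bash
python3 - <<'E'
from h import *
o=bot.get_obs();print(o["time_s"],o["position"],o["contact_force"],o["ft_torque"])
s=bot.grab_frame("scene")[:,:,::-1];cv2.imwrite("pics/s5.png",s)
v=(206,175,50,75)
im=cv2.resize(s[170:245,195:275],(800,750)[:2],interpolation=cv2.INTER_CUBIC)
im=im[:600]
for k in range(0,80,5): cv2.putText(im,str(195+k),(k*10,10),0,.35,(0,255,255),1)
for k in range(0,60,5): cv2.putText(im,str(170+k),(0,k*10+8),0,.35,(0,255,255),1)
cv2.imwrite("pics/c5.png",im)
E
```

```text
4.9833 [ 0.58472257 -0.05322646  0.17694549] [ 0.81291932  0.42621619 -3.29177253] [ 0.02908502 -0.03498695  0.00516554]
```

View pics/c5.png

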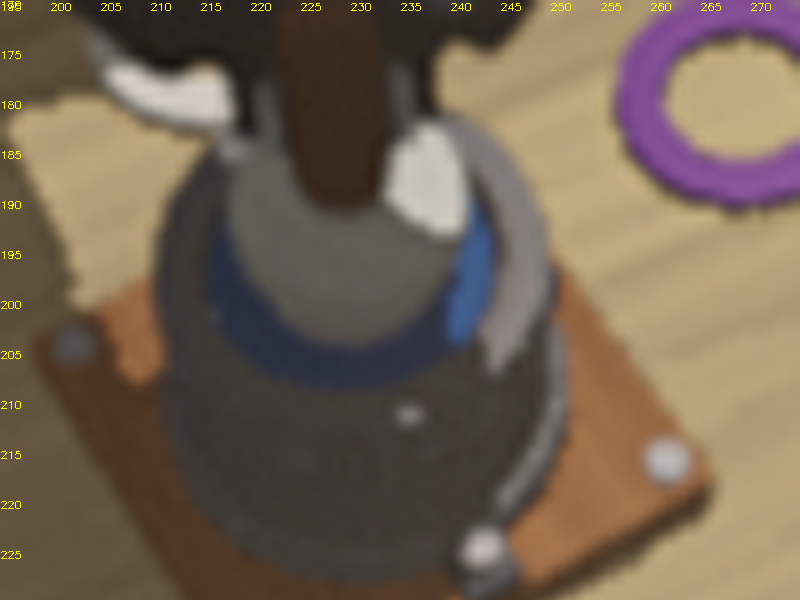

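```bash
python3 - <<'E'
from h import *
S=bot.get_calibration("scene");o=bot.get_obs();z=o["position"][2]-.0525
C=S["world_from_camera"][:3,3]
def inward(uv,z,r):
    p=cast(S,uv,z)[0]; d=p-C; d[2]=0; return p+d/np.linalg.norm(d)*r
print("disc near",inward([229.0,204.3],z,.032), "TCP",o["position"])
print("disc col centre at mid", cast(S,[229.4,192],z+.007), "width check", np.linalg.norm(cast(S,[217.3,188],z+.014)-cast(S,[241.5,188],z+.014)))
# Project expected disc silhouettes for TCP xy
th=np.linspace(0,2*np.pi,181)
def ext(xy,zz,r):
    P=np.array([proj(S,[xy[0]+r*np.cos(a),xy[1]+r*np.sin(a),zz]) for a in th]);return P.min(0),P.max(0)
print("disc exp",ext(o["position"],z,.032),ext(o["position"],z+.014,.032))
for xy in((.5858,-.0523),(.5855,-.0535),(.585,-.0548)): print("rim",xy,ext(xy,.110,.055),"bore",ext(xy,.110,.042))
E
```

```text
disc near [ 0.58761391 -0.05778907  0.1248922 ] TCP [ 0.58497867 -0.05338686  0.1773922 ]
disc col centre at mid [[ 0.58797334 -0.05234628  0.1318922 ]] width check 0.06499078443800328
disc exp (array([216.91741689, 182.55376807]), array([240.55446042, 202.97775608])) (array([216.45128166, 179.84310303]), array([240.37319355, 200.42922169]))
rim (0.5858, -0.0523) (array([209.48603802, 178.46031246]), array([249.61641417, 213.29603773])) bore (array([214.23465344, 182.38715024]), array([244.87628472, 208.98105777]))
rim (0.5855, -0.0535) (array([209.04023014, 178.54411085]), array([249.17611496, 213.38893896])) bore (array([213.78954704, 182.47195131]), array([244.43538401, 209.07280603]))
rim (0.585, -0.0548) (array([208.53168218, 178.5881093 ]), array([248.67049648, 213.43749683])) bore (array([213.28140205, 182.51645255]), array([243.9294756 , 209.12078702]))
```

```bash
python3 - <<'E'
from h import *
a=cv2.imread("pics/scene0.png");b=cv2.imread("pics/s5.png")
for r in range(176,222):
    print(r,a[r,228:232].mean(0).astype(int),b[r,228:232].mean(0).astype(int))
print("row198");
for c in range(205,256): print(c,a[196:199,c].mean(0).astype(int),b[196:199,c].mean(0).astype(int))
E
```

```text
176 [114 153 175] [30 42 57]
177 [112 151 171] [30 42 56]
178 [108 138 156] [30 42 56]
179 [107 117 127] [30 41 56]
180 [111 115 122] [30 42 56]
181 [110 115 122] [30 41 56]
182 [78 85 92] [30 41 56]
183 [57 62 69] [30 41 56]
184 [86 71 66] [30 41 56]
185 [118  84  67] [30 41 56]
186 [124  86  67] [30 41 56]
187 [124  86  67] [29 40 56]
188 [120  83  64] [29 40 55]
189 [83 62 56] [27 39 55]
190 [88 91 97] [38 48 60]
191 [141 147 155] [62 70 77]
192 [153 157 165] [79 85 90]
193 [152 156 164] [84 91 95]
194 [143 154 167] [86 92 96]
195 [110 142 168] [85 91 95]
196 [ 84 114 139] [83 90 95]
197 [ 69  96 119] [84 91 95]
198 [ 69 120 156] [85 91 95]
199 [ 87 126 157] [83 89 93]
200 [129 138 151] [79 85 89]
201 [150 154 161] [77 83 87]
202 [153 158 166] [75 81 86]
203 [150 154 162] [73 77 83]
204 [137 124 122] [69 64 65]
205 [126  92  75] [64 50 48]
206 [124  85  63] [65 50 45]
207 [127  85  63] [65 50 45]
208 [125  93  80] [63 51 49]
209 [113 110 116] [56 57 62]
210 [111 117 125] [54 59 65]
211 [115 120 127] [55 60 66]
212 [110 115 121] [54 59 64]
213 [71 76 83] [52 57 62]
214 [48 55 61] [
[... 1031 characters left out ...]
 150 165] [84 91 95]
234 [152 155 162] [84 91 95]
235 [153 157 164] [84 91 95]
236 [153 159 167] [82 89 94]
237 [144 151 160] [81 88 93]
238 [106 102 106] [76 84 88]
239 [116  81  65] [72 73 76]
240 [125  86  65] [96 73 65]
241 [125  87  67] [130  88  63]
242 [129  88  67] [139  93  65]
243 [123  85  66] [131  88  65]
244 [95 82 80] [101  86  82]
245 [ 96 101 109] [103 108 115]
246 [111 116 123] [118 123 130]
247 [116 120 127] [124 128 135]
248 [117 121 128] [125 128 135]
249 [103 106 112] [110 113 118]
250 [ 76  84 101] [ 80  88 106]
251 [ 74 106 140] [ 80 113 149]
252 [ 94 132 161] [102 141 170]
253 [113 150 172] [120 160 182]
254 [114 152 173] [122 161 182]
255 [111 149 170] [119 158 179]
```

```bash
python3 - <<'E'
from h import *
S=bot.get_calibration("scene")
o=bot.get_obs()["position"];z=o[2]-.0525
C=S["world_from_camera"][:3,3]
d=np.array([C[0]-o[0],C[1]-o[1]]);d/=np.linalg.norm(d)
for nm,h,r in(("handle bottom",.026,.014),("disc top",.014,.032),("disc bot",0,.032),("handle top far",.1,-.014)):
    print(nm,proj(S,[o[0]+d[0]*r,o[1]+d[1]*r,z+h]))
p=proj(S,[o[0],o[1],z]);
for e in((.001,0,0),(0,.001,0),(0,0,.001)): print(e,proj(S,np.r_[o[0],o[1],z]+e)-p)
b=cv2.imread("pics/s5.png")
for r in(150,155,160,165,170,175,180,185): print(r,b[r,212:246].mean(1).astype(int))
E
```

```text
handle bottom [228.6878444  192.18431505]
disc top [229.68821624 200.32531201]
disc bot [230.00150021 202.8748079 ]
handle top far [225.67305492 167.65004573]
(0.001, 0, 0) [0.15613942 0.28429958]
(0, 0.001, 0) [ 0.33460999 -0.14509994]
(0, 0, 0.001) [-0.02285333 -0.18597977]
150 [ 39  43  48  53  63  71  73  75  76  78  78  78  80  76  75  75  77  74
  62  51  45  36  40  39  38  40  35  37  52 104 144 150 150 152]
155 [ 35  38  37  35  36  35  36  36  35  36  37  38  38  37  37  38  37  38
  37  37  38  39  38  36  38  40  40  39  36  46  72  98 121 131]
160 [37 37 35 36 35 37 36 34 36 37 37 36 38 35 37 37 37 36 37 40 38 39 39 38
 38 39 39 39 37 41 60 74 59 51]
165 [ 63  45  37  33  35  36  34  37  35  35  37  39  37  36  36  37  35  37
  38  38  38  40  38  37  36  64 117 147 133  83  45  39  39  45]
170 [35 36 37 40 40 34 36 35 36 34 37 42 44 45 45 45 46 46 46 43 40 38 40 40
 41 46 51 53 54 54 46 41 41 41]
175 [ 31  28  31  31  31  31  33  33  34  37  38  41  41  42  43  43  43  44
  44  43  42  42  40  39  38  36  58 110 141 139 120 102 109 134]
180 [197 198 199 202 198 170  93  33  53  72  59  41  41  39  42  43  42  44
  42  43  42  45  61  72  57  35  62 120 141 146 145 143 142 143]
185 [156 150 121  78  72 109 116 105  92  86  81  66  45  40  41  43  43  42
  43  42  39  64 134 182 189 192 193 189 159 125 119 122 123 129]
```

```bash
python3 - <<'E'
import cv2
s=cv2.imread("pics/s5.png")
cv2.imwrite("pics/c6.png",cv2.resize(s[140:215,195:270],(600,600),interpolation=cv2.INTER_CUBIC))
s=cv2.imread("pics/s3.png")
cv2.imwrite("pics/c7.png",cv2.resize(s[95:170,285:360],(600,600),interpolation=cv2.INTER_CUBIC))
E
```

```text
(no output)
```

View pics/c6.png

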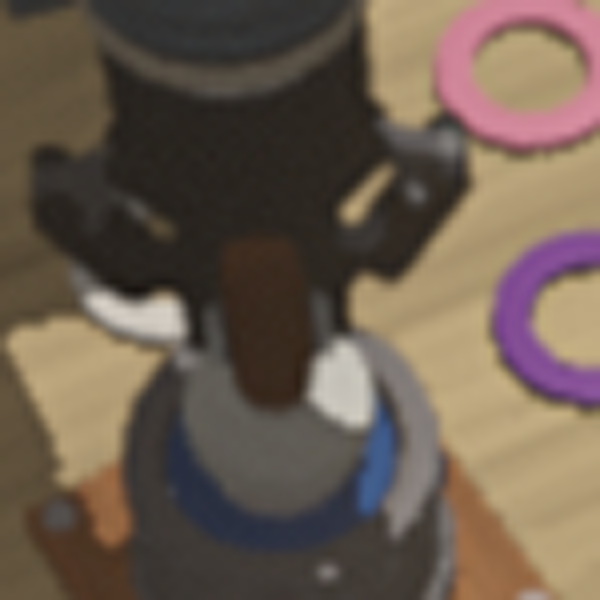

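View pics/c7.png

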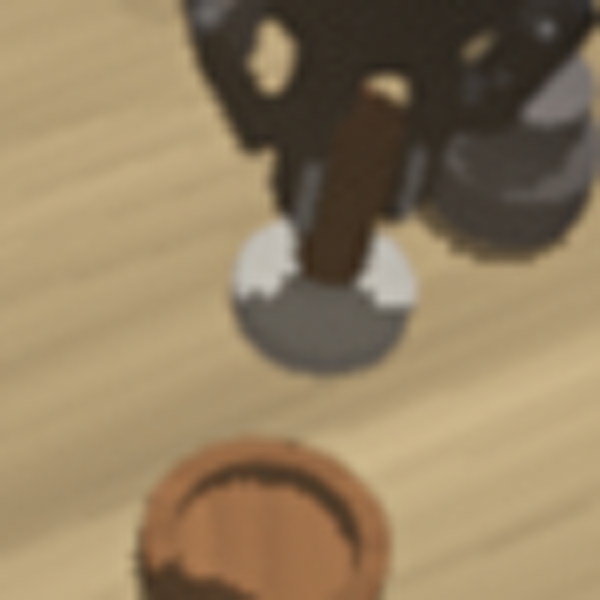

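```bash
python3 - <<'E'
from h import *
S=bot.get_calibration("scene");C=S["world_from_camera"][:3,3]
def pr(o,z):
    d=np.array([C[0]-o[0],C[1]-o[1]]);d/=np.linalg.norm(d)
    for nm,h,r in(("handle bottom",.026,.014),("disc top",.014,.032),("disc bot",0,.032),("handle top far",.1,-.014),("top near",.1,.014),("disc far",.014,-.032)):
        print(nm,proj(S,[o[0]+d[0]*r,o[1]+d[1]*r,z+h]).round(1))
print("s0");pr((.549,.265),.006)
print("s3");pr((.54987,.26432),.2100-.0525)
E
python3 - <<'E'
import cv2,numpy as np
a=cv2.imread("pics/scene0.png");b=cv2.imread("pics/s3.png")
print("s0 col 318-321")
for r in range(136,182): print(r,a[r,316:319].mean(0).astype(int),a[r,320:322].mean(0).astype(int),end="\n")
print("s3")
for r in range(100,146): print(r,b[r,324:327].mean(0).astype(int),b[r,331:334].mean(0).astype(int))
E
```

```text
s0
handle bottom [316.4 162.5]
disc top [314.8 169.2]
disc bot [314.2 171.7]
handle top far [321.7 140.9]
top near [319.9 148.2]
disc far [318.7 153.3]
s3
handle bottom [324.  131.6]
disc top [322.1 139.3]
disc bot [321.4 142.4]
handle top far [330.4 105.7]
top near [328.5 113.4]
disc far [326.3 122.2]
s0 col 318-321
136 [113 152 173] [114 152 173]
137 [114 152 173] [110 147 168]
138 [110 149 170] [107 144 165]
139 [108 146 166] [106 143 163]
140 [106 143 163] [102 138 158]
141 [103 139 160] [ 76 107 134]
142 [ 95 129 152] [ 54  79 113]
143 [ 81 112 136] [ 51  74 109]
144 [ 71  99 124] [ 51  74 109]
145 [ 63  89 114] [ 49  72 106]
146 [55 79 99] [ 49  72 104]
147 [47 67 83] [47 68 97]
148 [44 62 77] [39 56 76]
149 [40 57 74] [36 51 66]
150 [38 54 70] [35 49 65]
151 [35 51 67] [34 51 66]
152 [35 51 65] [36 52 66]
153 [35 50 64] [37 52 67]
154 [34 50 64] [34 51 65]
155 [35 50 64] [34 50 65]
156 [34 50 66] [34 50 65]
157 [34 50 65] [32 48 63]
158 [35 50 65] [33 48 63]
159 [34 49 65] [35 50 65]
160 [33 50 65] [54 67 80]
161 [44 57 70] [ 94 105 113]
162 [65 75 83] [125 134 139]
163 [76 86
[... 1156 characters left out ...]
[37 51 65] [50 71 87]
123 [37 51 66] [ 82 109 127]
124 [35 50 65] [116 135 148]
125 [34 50 65] [147 158 164]
126 [35 51 66] [157 166 171]
127 [34 50 65] [165 174 178]
128 [33 49 65] [169 178 183]
129 [35 51 66] [177 186 190]
130 [54 66 77] [177 186 190]
131 [77 86 92] [164 173 177]
132 [82 91 96] [150 160 164]
133 [85 94 99] [108 117 122]
134 [ 86  94 100] [82 92 97]
135 [ 85  94 100] [84 93 98]
136 [ 85  94 100] [84 92 98]
137 [ 85  94 100] [83 91 96]
138 [83 92 98] [81 90 97]
139 [80 89 95] [ 84 100 110]
140 [78 85 90] [ 95 121 138]
141 [ 81  96 106] [109 145 166]
142 [ 98 129 147] [114 152 174]
143 [106 143 163] [113 151 172]
144 [110 148 168] [112 149 171]
145 [112 151 172] [114 152 173]
```

Two grey areas overlap in the scene view: the steel disc seen through the ring's hole (near edge at row 204.3) and the tamper's edge (about 203). Allowing for that, the tamper disc matches the TCP prediction at columns 216.6–240.2. The rim spans columns 209.9–249.4, so its centre is at about (0.5857, -0.0523). I'll shift 0.6 mm and go down.

>>> carry_out --pt "0 0.0006 0.0006 -0.004 0 0 0" --pt "0 0.0006 0.0006 -0.008 0 0 0" --pt "0 0.0006 0.0006 -0.012 0 0 0" --pt "0 0.0006 0.0006 -0.014 0 0 0" --pt "0 0.0006 0.0006 -0.014 0 0 0"

```text
time_s: 5.45
position: [0.5851, -0.0533, 0.1626]
eef_rot: [[-0.933, 0.36, -0.001], [0.36, 0.933, 0.0], [0.001, -0.0, -1.0]]
contact_force: [-0.3, 0.1, -2.2]
grip_width: 0.0262
```

>>> carry_out --pt "0 0 0 0 0 0 0" --pt "0 0 0 0 0 0 0" --pt "0 0 0 0 0 0 0" --pt "0 0 0 0 0 0 0" --pt "0 0 0 0 0 0 0"

```text
time_s: 5.87
position: [0.5855, -0.0534, 0.1634]
eef_rot: [[-0.933, 0.36, 0.0], [0.36, 0.933, -0.0], [-0.0, 0.0, -1.0]]
contact_force: [0.1, 0.5, -2.3]
grip_width: 0.0265
```

```bash
python3 - <<'E'
from h import *
o=bot.get_obs();print(o["time_s"],o["position"],o["eef_rot"].round(4),o["contact_force"],o["ft_torque"])
s=bot.grab_frame("scene")[:,:,::-1];cv2.imwrite("pics/s6.png",s)
cv2.imwrite("pics/c8.png",cv2.resize(s[165:225,200:260],(600,600),interpolation=cv2.INTER_CUBIC))
E
```

```text
5.8667 [ 0.58551746 -0.05340419  0.16344719] [[-9.328e-01  3.605e-01  3.000e-04]
 [ 3.605e-01  9.328e-01 -1.000e-04]
 [-3.000e-04  0.000e+00 -1.000e+00]] [ 0.13275908  0.54765391 -2.33929394] [ 0.00770201 -0.07492177  0.07153867]
```

View pics/c8.png

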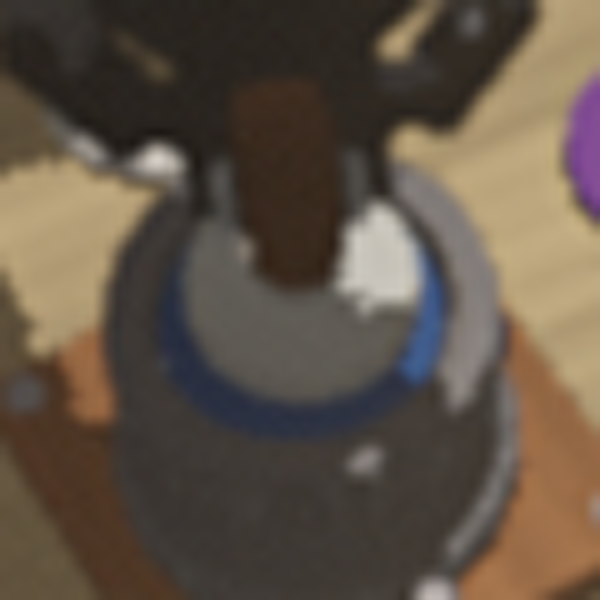

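The disc now sits at rim height inside the bore, spanning columns 217.8–242.2 against the bore's 216–244.7. The near gap is about 3.4 rows, as expected when centred. Lowering gently until contact.

>>> carry_out --pt "0 0.0003 0.0006 -0.001 0 0 0" --pt "0 0.0003 0.0006 -0.002 0 0 0" --pt "0 0.0003 0.0006 -0.003 0 0 0" --pt "0 0.0003 0.0006 -0.004 0 0 0" --pt "0 0.0003 0.0006 -0.005 0 0 0"

```text
time_s: 6.33
position: [0.5857, -0.0528, 0.1581]
eef_rot: [[-0.933, 0.361, -0.0], [0.361, 0.933, 0.0], [0.0, -0.0, -1.0]]
contact_force: [-0.1, 0.1, -3.3]
grip_width: 0.0267
```

>>> carry_out --pt "0 0 0 -0.0005 0 0 0" --pt "0 0 0 -0.001 0 0 0" --pt "0 0 0 -0.0015 0 0 0" --pt "0 0 0 -0.002 0 0 0" --pt "0 0 0 -0.0025 0 0 0"

```text
time_s: 6.75
position: [0.5858, -0.0528, 0.1558]
eef_rot: [[-0.933, 0.36, 0.0], [0.36, 0.933, -0.0], [-0.0, 0.0, -1.0]]
contact_force: [0.3, 0.6, -2.4]
grip_width: 0.0261
```

>>> carry_out --pt "0 0 0 -0.0005 0 0 0" --pt "0 0 0 -0.001 0 0 0" --pt "0 0 0 -0.0015 0 0 0" --pt "0 0 0 -0.002 0 0 0" --pt "0 0 0 -0.003 0 0 0"

```text
time_s: 7.17
position: [0.5858, -0.0528, 0.1529]
eef_rot: [[-0.933, 0.361, 0.0], [0.361, 0.933, -0.0], [-0.0, 0.0, -1.0]]
contact_force: [-1.2, 0.5, 0.4]
grip_width: 0.0262
```

>>> carry_out --pt "0 0 0 -0.0005 0 0 0" --pt "0 0 0 -0.001 0 0 0" --pt "0 0 0 -0.0015 0 0 0" --pt "0 0 0 -0.002 0 0 0" --pt "0 0 0 -0.003 0 0 0"

```text
time_s: 7.58
position: [0.5859, -0.0528, 0.1501]
eef_rot: [[-0.933, 0.361, 0.0], [0.361, 0.933, -0.0], [-0.0, 0.0, -1.0]]
contact_force: [-1.0, 0.1, 4.0]
grip_width: 0.0263
```

>>> carry_out --pt "0 0 0 -0.0003 0 0 0" --pt "0 0 0 -0.0006 0 0 0" --pt "0 0 0 -0.0009 0 0 0" --pt "0 0 0 -0.0012 0 0 0" --pt "0 0 0 -0.0015 0 0 0"

```text
time_s: 8.0
position: [0.5859, -0.0528, 0.1485]
eef_rot: [[-0.933, 0.36, 0.0], [0.36, 0.933, -0.0], [-0.0, 0.0, -1.0]]
contact_force: [-1.6, -0.7, 5.4]
grip_width: 0.0264
```

```bash
python3 - <<'E'
from h import *
o=bot.get_obs();print(o["time_s"],o["position"],o["contact_force"],o["ft_torque"])
s=bot.grab_frame("scene")[:,:,::-1];cv2.imwrite("pics/s7.png",s)
cv2.imwrite("pics/c9.png",cv2.resize(s[165:225,200:260],(600,600),interpolation=cv2.INTER_CUBIC))
E
```

```text
8.0 [ 0.58586929 -0.05280267  0.14845059] [-1.62166539 -0.65698124  5.41612028] [-0.01244703  0.29371639  0.00543799]
```

View pics/c9.png

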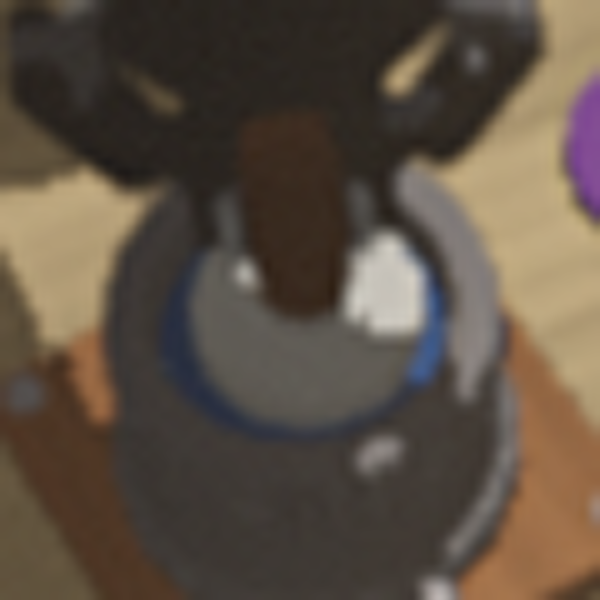

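>>> carry_out --pt "0 -0.0003 -0.0002 -0.0003 0 0 0" --pt "0 -0.0005 -0.0004 -0.0006 0 0 0" --pt "0 -0.0005 -0.0004 -0.0009 0 0 0" --pt "0 -0.0005 -0.0004 -0.0012 0 0 0" --pt "0 -0.0005 -0.0004 -0.0015 0 0 0"

```text
time_s: 8.47
position: [0.5858, -0.053, 0.1475]
eef_rot: [[-0.933, 0.361, 0.002], [0.361, 0.933, 0.0], [-0.001, 0.001, -1.0]]
contact_force: [-0.7, 2.1, 9.6]
grip_width: 0.0268
```

>>> carry_out --pt "0 0 0 -0.0003 0 0 0" --pt "0 0 0 -0.0006 0 0 0" --pt "0 0 0 -0.0009 0 0 0" --pt "0 0 0 -0.0012 0 0 0" --pt "0 0 0 -0.0015 0 0 0"

```text
time_s: 8.88
position: [0.5855, -0.053, 0.1452]
eef_rot: [[-0.933, 0.361, 0.001], [0.361, 0.933, 0.0], [-0.001, 0.001, -1.0]]
contact_force: [1.1, 2.9, 2.8]
grip_width: 0.0266
```

>>> carry_out --pt "0 0 0 -0.0003 0 0 0" --pt "0 0 0 -0.0006 0 0 0" --pt "0 0 0 -0.0009 0 0 0" --pt "0 0 0 -0.0012 0 0 0" --pt "0 0 0 -0.0015 0 0 0"

```text
time_s: 9.3
position: [0.5853, -0.0532, 0.1438]
eef_rot: [[-0.933, 0.361, 0.0], [0.361, 0.933, 0.0], [-0.0, 0.0, -1.0]]
contact_force: [1.1, 2.9, 3.0]
grip_width: 0.0264
```

>>> carry_out --pt "0 0 0.0002 -0.0002 0 0 0" --pt "0 0.0001 0.0004 -0.0004 0 0 0" --pt "0 0.0001 0.0004 -0.0006 0 0 0" --pt "0 0.0001 0.0004 -0.0008 0 0 0" --pt "0 0.0001 0.0004 -0.001 0 0 0"

```text
time_s: 9.72
position: [0.5853, -0.053, 0.1428]
eef_rot: [[-0.933, 0.36, 0.0], [0.36, 0.933, -0.0], [-0.0, -0.0, -1.0]]
contact_force: [1.1, -0.2, 2.8]
grip_width: 0.0265
```

```bash
python3 - <<'E'
from h import *
o=bot.get_obs();print(o["time_s"],o["position"],o["contact_force"],o["ft_torque"])
s=bot.grab_frame("scene")[:,:,::-1];cv2.imwrite("pics/s8.png",s)
cv2.imwrite("pics/c10.png",cv2.resize(s[165:225,200:260],(600,600),interpolation=cv2.INTER_CUBIC))
E
```

```text
9.7167 [ 0.58532539 -0.0529858   0.14279132] [ 1.11012446 -0.23558716  2.82561231] [-0.09296956 -0.36143739  0.04955252]
```

View pics/c10.png

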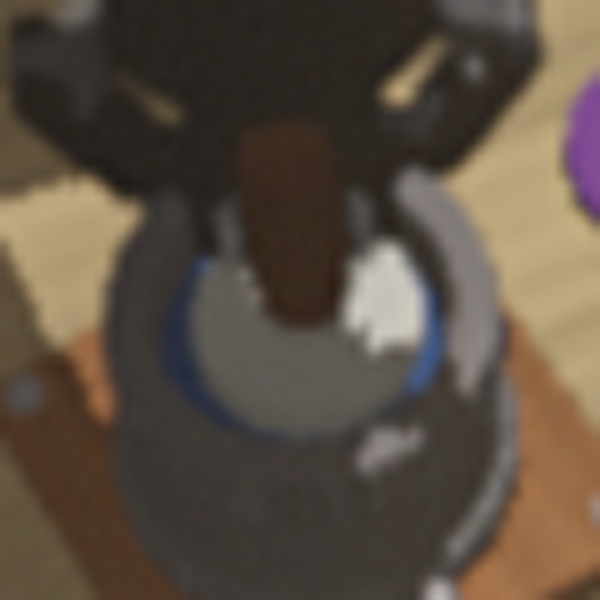

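The disc is still centred, with thin blue crescents left and right. Net press force is about 5.5 N, which is spring only, so I'm going on in 1 mm steps.

>>> carry_out --pt "0 0 0 -0.0002 0 0 0" --pt "0 0 0 -0.0004 0 0 0" --pt "0 0 0 -0.0006 0 0 0" --pt "0 0 0 -0.0008 0 0 0" --pt "0 0 0 -0.001 0 0 0"

```text
time_s: 10.18
position: [0.5853, -0.0529, 0.1418]
eef_rot: [[-0.933, 0.36, -0.0], [0.36, 0.933, -0.0], [-0.0, -0.0, -1.0]]
contact_force: [1.2, -1.9, 2.6]
grip_width: 0.0266
```

>>> carry_out --pt "0 0 0 -0.0002 0 0 0" --pt "0 0 0 -0.0004 0 0 0" --pt "0 0 0 -0.0006 0 0 0" --pt "0 0 0 -0.0008 0 0 0" --pt "0 0 0 -0.001 0 0 0"

```text
time_s: 10.6
position: [0.5853, -0.0529, 0.1408]
eef_rot: [[-0.933, 0.36, 0.0], [0.36, 0.933, -0.0], [-0.0, -0.0, -1.0]]
contact_force: [1.4, -3.0, 3.4]
grip_width: 0.0266
```

>>> carry_out --pt "0 0 0 -0.0002 0 0 0" --pt "0 0 0 -0.0004 0 0 0" --pt "0 0 0 -0.0006 0 0 0" --pt "0 0 0 -0.0008 0 0 0" --pt "0 0 0 -0.001 0 0 0"

```text
time_s: 11.02
position: [0.5853, -0.0528, 0.1398]
eef_rot: [[-0.933, 0.36, -0.0], [0.36, 0.933, -0.0], [-0.0, -0.0, -1.0]]
contact_force: [1.1, -2.6, 4.0]
grip_width: 0.0266
```

>>> carry_out --pt "0 0 0 -0.0002 0 0 0" --pt "0 0 0 -0.0004 0 0 0" --pt "0 0 0 -0.0006 0 0 0" --pt "0 0 0 -0.0008 0 0 0" --pt "0 0 0 -0.001 0 0 0"

```text
time_s: 11.43
position: [0.5853, -0.0528, 0.1388]
eef_rot: [[-0.933, 0.36, -0.0], [0.36, 0.933, -0.0], [0.0, -0.0, -1.0]]
contact_force: [-0.2, -3.2, 3.5]
grip_width: 0.0262
```

>>> carry_out --pt "0 0 -0.0002 -0.0002 0 0 0" --pt "0 0 -0.0003 -0.0004 0 0 0" --pt "0 0 -0.0003 -0.0006 0 0 0" --pt "0 0 -0.0003 -0.0008 0 0 0" --pt "0 0 -0.0003 -0.001 0 0 0"

```text
time_s: 11.85
position: [0.5853, -0.0529, 0.1376]
eef_rot: [[-0.933, 0.361, -0.0], [0.361, 0.933, 0.0], [0.0, 0.0, -1.0]]
contact_force: [1.2, -0.8, 1.4]
grip_width: 0.0266
```

>>> carry_out --pt "0 0 0 -0.0002 0 0 0" --pt "0 0 0 -0.0004 0 0 0" --pt "0 0 0 -0.0006 0 0 0" --pt "0 0 0 -0.0008 0 0 0" --pt "0 0 0 -0.001 0 0 0"

```text
time_s: 12.27
position: [0.5854, -0.053, 0.1368]
eef_rot: [[-0.933, 0.36, 0.0], [0.36, 0.933, 0.0], [0.0, 0.0, -1.0]]
contact_force: [1.1, -0.3, 2.4]
grip_width: 0.0263
```

>>> carry_out --pt "0 0 0 -0.0002 0 0 0" --pt "0 0 0 -0.0004 0 0 0" --pt "0 0 0 -0.0006 0 0 0" --pt "0 0 0 -0.0008 0 0 0" --pt "0 0 0 -0.001 0 0 0"

```text
time_s: 12.68
position: [0.5854, -0.053, 0.1358]
eef_rot: [[-0.933, 0.36, 0.0], [0.36, 0.933, 0.0], [-0.0, 0.0, -1.0]]
contact_force: [0.8, -0.1, 2.0]
grip_width: 0.0265
```

Reading the force trace, the 12 N peak at z≈0.1475 was the catches being forced apart. The drop at 0.1376 was them snapping over the ring. The stop should therefore be within about 1 mm, so I'm using small steps.

>>> carry_out --pt "0 0 0 -0.0001 0 0 0" --pt "0 0 0 -0.0002 0 0 0" --pt "0 0 0 -0.0003 0 0 0" --pt "0 0 0 -0.0004 0 0 0" --pt "0 0 0 -0.0004 0 0 0"

```text
time_s: 13.1
position: [0.5854, -0.0531, 0.1354]
eef_rot: [[-0.933, 0.361, 0.0], [0.361, 0.933, 0.0], [-0.0, 0.0, -1.0]]
contact_force: [0.6, 1.5, 2.4]
grip_width: 0.0267
```

>>> carry_out --pt "0 0 0 -0.0001 0 0 0" --pt "0 0 0 -0.0002 0 0 0" --pt "0 0 0 -0.0003 0 0 0" --pt "0 0 0 -0.0004 0 0 0" --pt "0 0 0 -0.0004 0 0 0"

```text
time_s: 13.52
position: [0.5854, -0.0531, 0.1351]
eef_rot: [[-0.933, 0.36, 0.0], [0.36, 0.933, 0.0], [-0.0, 0.0, -1.0]]
contact_force: [0.7, 1.5, 3.9]
grip_width: 0.0263
```

>>> carry_out --pt "0 0 0 -0.0001 0 0 0" --pt "0 0 0 -0.0002 0 0 0" --pt "0 0 0 -0.0003 0 0 0" --pt "0 0 0 -0.0004 0 0 0" --pt "0 0 0 -0.0004 0 0 0"

```text
time_s: 13.93
position: [0.5854, -0.0532, 0.135]
eef_rot: [[-0.933, 0.361, 0.0], [0.361, 0.933, -0.0], [-0.0, 0.0, -1.0]]
contact_force: [-0.1, 0.9, 6.8]
grip_width: 0.0264
```

>>> carry_out --pt "0 0 0 -0.0001 0 0 0" --pt "0 0 0 -0.0002 0 0 0" --pt "0 0 0 -0.0003 0 0 0" --pt "0 0 0 -0.0003 0 0 0" --pt "0 0 0 -0.0003 0 0 0"

```text
time_s: 14.35
position: [0.5855, -0.0532, 0.135]
eef_rot: [[-0.933, 0.361, 0.001], [0.361, 0.933, -0.0], [-0.001, 0.0, -1.0]]
contact_force: [-2.1, 1.2, 10.5]
grip_width: 0.0262
```

>>> carry_out --pt "0 0 0 -0.0001 0 0 0" --pt "0 0 0 -0.0002 0 0 0" --pt "0 0 0 -0.0003 0 0 0" --pt "0 0 0 -0.0003 0 0 0" --pt "0 0 0 -0.0003 0 0 0"

```text
time_s: 14.77
position: [0.5855, -0.0532, 0.135]
eef_rot: [[-0.933, 0.361, 0.001], [0.361, 0.933, -0.0], [-0.001, 0.0, -1.0]]
contact_force: [-3.1, 0.8, 13.5]
grip_width: 0.0265
```

The TCP has stopped at 0.135 with net force about 16 N, so this is the firm stop. I'll add 0.1 mm, hold, and look.

>>> carry_out --pt "0 0 0 -0.0001 0 0 0" --pt "0 0 0 -0.0001 0 0 0" --pt "0 0 0 -0.0001 0 0 0" --pt "0 0 0 -0.0001 0 0 0" --pt "0 0 0 -0.0001 0 0 0"

```text
time_s: 15.18
position: [0.5855, -0.0532, 0.1349]
eef_rot: [[-0.933, 0.361, 0.001], [0.361, 0.933, -0.0], [-0.001, 0.0, -1.0]]
contact_force: [-2.6, 0.6, 13.6]
grip_width: 0.0259
```

```bash
python3 - <<'E'
from h import *
o=bot.get_obs();print(o["time_s"],o["position"],o["eef_rot"].round(4),o["contact_force"],o["ft_torque"])
s=bot.grab_frame("scene")[:,:,::-1];cv2.imwrite("pics/s9.png",s)
cv2.imwrite("pics/c11.png",cv2.resize(s[165:225,200:260],(600,600),interpolation=cv2.INTER_CUBIC))
E
```

```text
15.1833 [ 0.58552498 -0.05319636  0.13494589] [[-9.327e-01  3.606e-01  8.000e-04]
 [ 3.606e-01  9.327e-01 -2.000e-04]
 [-8.000e-04  1.000e-04 -1.000e+00]] [-2.62269422  0.60029013 13.62998574] [0.41595483 0.39232172 0.00618153]
```

View pics/c11.png

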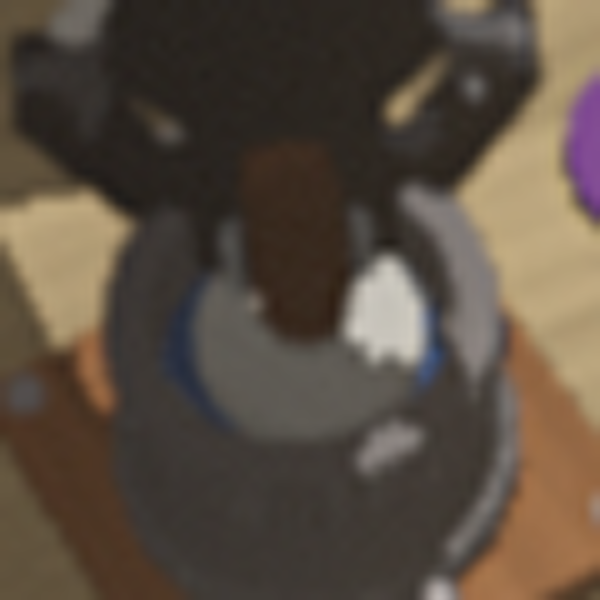

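The disc sits deep and centred, with about 16.5 N held. Now I'll lift off and check whether the ring stays down.

>>> carry_out --pt "0 0 0 0.001 0 0 0" --pt "0 0 0 0.002 0 0 0" --pt "0 0 0 0.003 0 0 0" --pt "0 0 0 0.004 0 0 0" --pt "0 0 0 0.005 0 0 0"

```text
time_s: 15.65
position: [0.5845, -0.0531, 0.1381]
eef_rot: [[-0.933, 0.36, -0.002], [0.36, 0.933, 0.0], [0.002, -0.001, -1.0]]
contact_force: [-0.5, 0.2, -3.0]
grip_width: 0.0262
```

>>> carry_out --pt "0 0 0 0.004 0 0 0" --pt "0 0 0 0.01 0 0 0" --pt "0 0 0 0.017 0 0 0" --pt "0 0 0 0.025 0 0 0" --pt "0 0 0 0.035 0 0 0"

```text
time_s: 16.07
position: [0.5852, -0.0531, 0.1746]
eef_rot: [[-0.933, 0.361, -0.0], [0.361, 0.933, -0.0], [0.0, -0.0, -1.0]]
contact_force: [0.1, 0.7, -3.6]
grip_width: 0.0263
```

>>> carry_out --pt "0 0 0 0.015 0 0 0" --pt "0 0 0 0.03 0 0 0" --pt "0 -0.001 0.015 0.037 0 0 0" --pt "0 -0.004 0.045 0.037 0 0 0" --pt "0 -0.008 0.08 0.037 0 0 0"

```text
time_s: 16.48
position: [0.5777, 0.0267, 0.2125]
eef_rot: [[-0.932, 0.363, 0.002], [0.363, 0.932, -0.0], [-0.002, 0.0, -1.0]]
contact_force: [0.2, 0.4, -3.1]
grip_width: 0.0262
```

```bash
python3 - <<'E'
from h import *
o=bot.get_obs();print(o["time_s"],o["position"],o["contact_force"],o["ft_torque"])
s=bot.grab_frame("scene")[:,:,::-1];cv2.imwrite("pics/s10.png",s)
t=bot.grab_frame("top")[:,:,::-1];cv2.imwrite("pics/t10.png",t)
cv2.imwrite("pics/c12.png",np.hstack([cv2.resize(s[165:225,200:260],(400,400),interpolation=cv2.INTER_CUBIC),cv2.resize(t[176:216,258:298],(400,400),interpolation=cv2.INTER_CUBIC)]))
E
```

```text
16.4833 [0.57773167 0.02668903 0.21247195] [ 0.228967    0.39812013 -3.13387016] [ 0.00010986 -0.02523562  0.00785215]
```

View pics/c12.png

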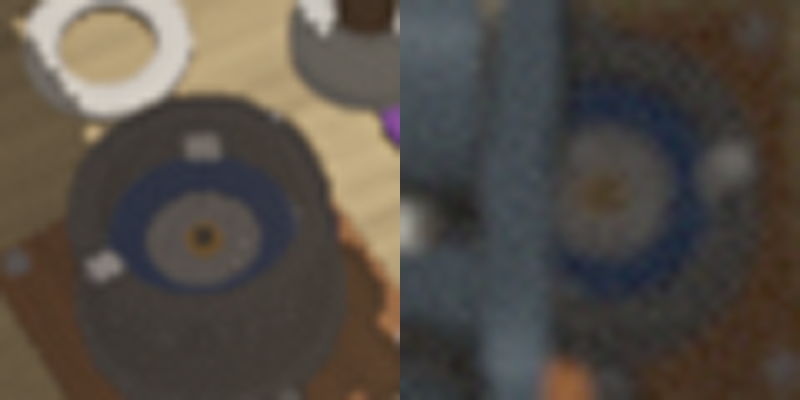

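The ring stayed down, with catches visible at crop (203,147) and (103,265) and the third hidden by the near wall. I'll move on towards the rest and measure the ring's height and level in a clear view.

>>> carry_out --pt "0 -0.004 0.035 0 0 0 0" --pt "0 -0.008 0.07 0 0 0 0" --pt "0 -0.012 0.11 0 0 0 0" --pt "0 -0.016 0.145 0 0 0 0" --pt "0 -0.019 0.165 0 0 0 0"

```text
time_s: 17.0
position: [0.5578, 0.1949, 0.2118]
eef_rot: [[-0.933, 0.359, 0.001], [0.359, 0.933, 0.001], [-0.0, 0.001, -1.0]]
contact_force: [1.3, -0.3, -2.7]
grip_width: 0.0264
```

```bash
python3 - <<'E'
from h import *
o=bot.get_obs();print(o["time_s"],o["position"],o["contact_force"])
S=bot.get_calibration("scene");T=bot.get_calibration("top")
s=bot.grab_frame("scene")[:,:,::-1];cv2.imwrite("pics/s11.png",s)
t=bot.grab_frame("top")[:,:,::-1];cv2.imwrite("pics/t11.png",t)
cv2.imwrite("pics/c13.png",np.hstack([cv2.resize(s[165:225,200:260],(400,400),interpolation=cv2.INTER_CUBIC),cv2.resize(t[176:216,258:298],(400,400),interpolation=cv2.INTER_CUBIC)]))
for n,im,cal,v in(("scene",s,S,(231,199,28)),("top",t,T,(279,195,18))):
    h=cv2.cvtColor(crop(im,*v),cv2.COLOR_BGR2HSV)
    m=(h[...,0]>95)&(h[...,0]<130)&(h[...,1]>75)
    for inner,a,p in cont(m,*v):
        for z in(.080,.085,.104):
            q,r=circ(cast(cal,p,z)); print(n,inner,round(a),z,q.round(4),r.round(4),p.min(0),p.max(0))
E
```

```text
17.0 [0.55782919 0.19492702 0.21182548] [ 1.33283851 -0.33414832 -2.73640492]
scene False 205 0.08 [ 0.5776 -0.0509  0.0325] 0.0064 [215.9375 188.4375] [243.5625 208.0625]
scene False 205 0.085 [ 0.5803 -0.0518  0.0324] 0.0063 [215.9375 188.4375] [243.5625 208.0625]
scene False 205 0.104 [ 0.5906 -0.0553  0.0317] 0.0062 [215.9375 188.4375] [243.5625 208.0625]
top False 340 0.08 [ 0.5874 -0.0558  0.0381] 0.0021 [267.5625 183.4375] [288.1875 205.0625]
top False 340 0.085 [ 0.5867 -0.0556  0.038 ] 0.0021 [267.5625 183.4375] [288.1875 205.0625]
top False 340 0.104 [ 0.5842 -0.0551  0.0376] 0.002 [267.5625 183.4375] [288.1875 205.0625]
top True 162 0.08 [ 0.5861 -0.0552  0.0261] 0.0004 [270.9375 187.3125] [285.0625 201.9375]
top True 162 0.085 [ 0.5854 -0.055   0.026 ] 0.0004 [270.9375 187.3125] [285.0625 201.9375]
top True 162 0.104 [ 0.5829 -0.0545  0.0257] 0.0004 [270.9375 187.3125] [285.0625 201.9375]
```

View pics/c13.png

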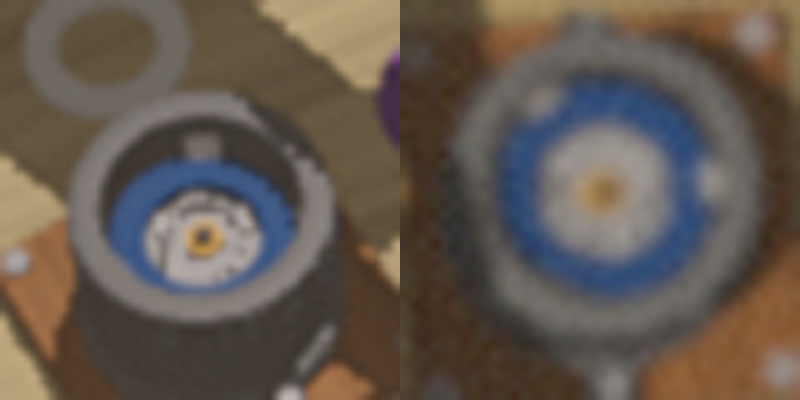

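```bash
python3 - <<'E'
from h import *
S=bot.get_calibration("scene")
s=cv2.imread("pics/s11.png");v=(231,200,14)
h=cv2.cvtColor(crop(s,*v),cv2.COLOR_BGR2HSV)
m=~((h[...,0]>95)&(h[...,0]<130)&(h[...,1]>85))
cs=cont(m,*v)
for inner,a,p in cs: print(inner,a,p.min(0),p.max(0))
# blue edge on rays from hole centre in world plane z=.084: radial location of blue start (hole edge)
H=cv2.cvtColor(s,cv2.COLOR_BGR2HSV).astype(np.float32)
for z in(.080,.084,.088):
    C=np.array([.5857,-.0523]);Ti=np.linalg.inv(S["world_from_camera"]);rad=np.arange(.014,.036,.0005).astype(float);pts=[]
    for a in np.arange(0,360,15):
        P=np.c_[C[0]+rad*np.cos(np.radians(a)),C[1]+rad*np.sin(np.radians(a)),np.full(len(rad),z),np.ones(len(rad))]@Ti.T
        u=(S["fx"]*P[:,0]/P[:,2]+S["cx"]).astype(np.float32)[None];w=(S["fy"]*P[:,1]/P[:,2]+S["cy"]).astype(np.float32)[None]
        b=cv2.remap(s.astype(np.float32),u,w,cv2.INTER_LINEAR)[0]; d=b[:,0]-b[:,2]
        i=np.argmax(d>15)
        if d[i]>15: pts.append((*(C+rad[i]*np.array([np.cos(np.radians(a)),np.sin(np.radians(a))])),a,rad[i]))
    pts=np.array(pts);q,r=circ(pts[:,:2]);print(z,q.round(4),r.round(4));
    e=cv2.fitEllipse(pts[:,:2].astype(np.float32)*1000);print(np.round(e[0],1),np.round(e[1],1),round(e[2]))
t=cv2.imread("pics/t11.png")[176:216,258:298];t=cv2.convertScaleAbs(cv2.resize(t,(600,600),interpolation=cv2.INTER_CUBIC),alpha=1.5,beta=-20);cv2.imwrite("pics/c14.png",t)
E
```

```text
False 573.9375 [216.5625 185.5625] [244.4375 213.4375]
0.08 [ 0.5834 -0.052   0.0238] 0.0004
[583.4 -52. ] [46.7 48.5] 161
0.084 [ 0.5855 -0.0525  0.0237] 0.0005
[585.5 -52.5] [46.5 48.3] 155
0.088 [ 0.5876 -0.0533  0.0236] 0.0004
[587.6 -53.3] [46.3 48.3] 163
```

View pics/c14.png

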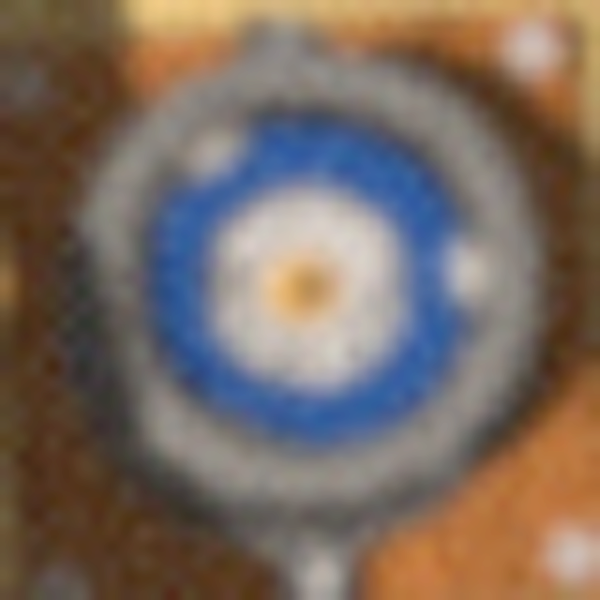

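With the ring top taken at z=0.084, the hole centre falls on the valve axis at (0.5855, -0.0525) and the hole is round. The ring is therefore level, about 2 mm above the stop under the catches. Now returning the tamper.

>>> carry_out --pt "0 -0.002 0.025 0 0 0 0" --pt "0 -0.005 0.05 0 0 0 0" --pt "0 -0.007 0.067 0 0 0 0" --pt "0 -0.007 0.067 0 0 0 0" --pt "0 -0.007 0.067 0 0 0 0"

```text
time_s: 17.52
position: [0.5515, 0.2587, 0.2113]
eef_rot: [[-0.933, 0.36, 0.0], [0.36, 0.933, -0.0], [-0.0, -0.0, -1.0]]
contact_force: [-0.2, -0.2, -3.2]
grip_width: 0.0264
```

>>> carry_out --pt "0 0 0 -0.015 0 0 0" --pt "0 0 0 -0.04 0 0 0" --pt "0 0 0 -0.07 0 0 0" --pt "0 0 0 -0.09 0 0 0" --pt "0 0 0 -0.1 0 0 0"

```text
time_s: 17.93
position: [0.5506, 0.257, 0.1085]
eef_rot: [[-0.932, 0.362, -0.003], [0.362, 0.932, -0.002], [0.003, -0.003, -1.0]]
contact_force: [-0.2, 0.8, -3.1]
grip_width: 0.0264
```

>>> carry_out --pt "0 0 0 -0.005 0 0 0" --pt "0 0 0 -0.01 0 0 0" --pt "0 0 0 -0.01 0 0 0" --pt "0 0 0 -0.01 0 0 0" --pt "0 0 0 -0.01 0 0 0"

```text
time_s: 18.35
position: [0.5519, 0.259, 0.102]
eef_rot: [[-0.933, 0.36, 0.002], [0.36, 0.933, 0.001], [-0.001, 0.001, -1.0]]
contact_force: [0.5, -0.2, -2.6]
grip_width: 0.0262
```

```bash
python3 - <<'E'
from h import *
o=bot.get_obs();print(o["time_s"],o["position"],o["contact_force"])
s=bot.grab_frame("scene")[:,:,::-1];cv2.imwrite("pics/s12.png",s)
cv2.imwrite("pics/c15.png",cv2.resize(s[115:185,284:354],(600,600),interpolation=cv2.INTER_CUBIC))
E
```

```text
18.35 [0.55191658 0.25902531 0.10202516] [ 0.5357863  -0.24319992 -2.55333198]
```

View pics/c15.png

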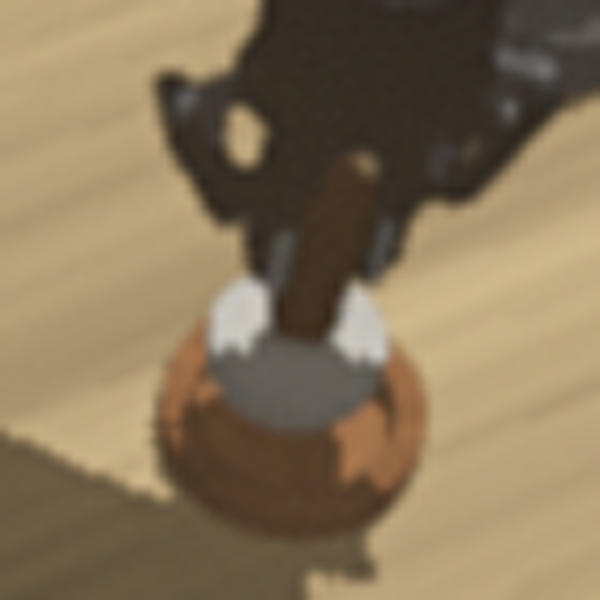

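The tamper hangs above the rest about 5 mm short in y, as the TCP reading also says. Correcting and lowering to just above the rim.

>>> carry_out --pt "0 -0.001 0.003 -0.005 0 0 0" --pt "0 -0.0015 0.005 -0.012 0 0 0" --pt "0 -0.0015 0.005 -0.02 0 0 0" --pt "0 -0.0015 0.005 -0.025 0 0 0" --pt "0 -0.0015 0.005 -0.025 0 0 0"

```text
time_s: 18.82
position: [0.549, 0.2636, 0.0741]
eef_rot: [[-0.933, 0.36, -0.002], [0.36, 0.933, -0.001], [0.002, -0.002, -1.0]]
contact_force: [0.0, 0.2, -3.2]
grip_width: 0.0265
```

>>> carry_out --pt "0 0 0 0 0 0 0" --pt "0 0 0 -0.001 0 0 0" --pt "0 0 0 -0.001 0 0 0" --pt "0 0 0 -0.001 0 0 0" --pt "0 0 0 -0.001 0 0 0"

```text
time_s: 19.23
position: [0.55, 0.2639, 0.0751]
eef_rot: [[-0.933, 0.361, 0.0], [0.361, 0.933, 0.0], [-0.0, 0.0, -1.0]]
contact_force: [-0.2, 0.4, -3.0]
grip_width: 0.0261
```

```bash
python3 - <<'E'
from h import *
o=bot.get_obs();print(o["time_s"],o["position"],o["contact_force"])
s=bot.grab_frame("scene")[:,:,::-1];cv2.imwrite("pics/s13.png",s)
cv2.imwrite("pics/c16.png",cv2.resize(s[130:190,289:349],(600,600),interpolation=cv2.INTER_CUBIC))
E
```

```text
19.2333 [0.54995276 0.26394462 0.07511009] [-0.16452429  0.36807738 -2.98164652]
```

View pics/c16.png

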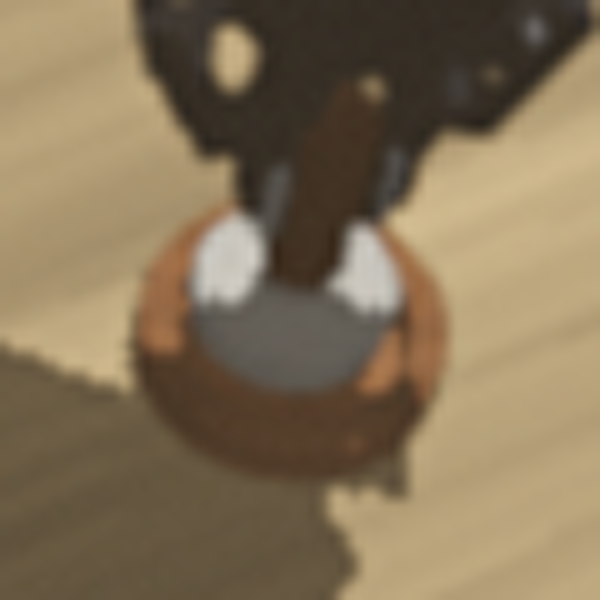

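The disc lies inside the rest's outline, laterally centred. Lowering into the recess.

>>> carry_out --pt "0 0 0 -0.003 0 0 0" --pt "0 0 0 -0.006 0 0 0" --pt "0 0 0 -0.009 0 0 0" --pt "0 0 0 -0.012 0 0 0" --pt "0 0 0 -0.014 0 0 0"

```text
time_s: 19.7
position: [0.5496, 0.2638, 0.0603]
eef_rot: [[-0.933, 0.361, -0.001], [0.361, 0.933, -0.0], [0.0, -0.0, -1.0]]
contact_force: [-0.1, 0.0, -2.8]
grip_width: 0.0265
```

>>> carry_out --pt "0 0 0 -0.0005 0 0 0" --pt "0 0 0 -0.001 0 0 0" --pt "0 0 0 -0.0015 0 0 0" --pt "0 0 0 -0.0015 0 0 0" --pt "0 0 0 -0.0015 0 0 0"

```text
time_s: 20.12
position: [0.5499, 0.2639, 0.0595]
eef_rot: [[-0.933, 0.361, 0.0], [0.361, 0.933, 0.0], [-0.0, 0.0, -1.0]]
contact_force: [-0.5, -0.5, -2.9]
grip_width: 0.0265
```

>>> carry_out --pt "0 0 0 -0.0003 0 0 0" --pt "0 0 0 -0.0006 0 0 0" --pt "0 0 0 -0.001 0 0 0" --pt "0 0 0 -0.001 0 0 0" --pt "0 0 0 -0.001 0 0 0"

```text
time_s: 20.53
position: [0.5499, 0.2639, 0.0587]
eef_rot: [[-0.933, 0.36, 0.0], [0.36, 0.933, 0.0], [-0.0, 0.0, -1.0]]
contact_force: [-2.7, -0.8, 3.0]
grip_width: 0.0261
```

Floor contact came at z=0.0587, the same height as at pick-up. Opening gradually.

>>> carry_out --pt "0.28 0 0 0 0 0 0" --pt "0.34 0 0 0 0 0 0" --pt "0.4 0 0 0 0 0 0" --pt "0.5 0 0 0 0 0 0" --pt "0.6 0 0 0 0 0 0" --newtons 20

```text
time_s: 20.95
position: [0.5499, 0.264, 0.0584]
eef_rot: [[-0.933, 0.36, 0.0], [0.36, 0.933, 0.0], [-0.0, 0.0, -1.0]]
contact_force: [-0.3, 0.4, 0.0]
grip_width: 0.0508
```

>>> carry_out --pt "0.8 0 0 0 0 0 0" --pt "1 0 0 0 0 0 0" --pt "1 0 0 0 0 0 0" --pt "1 0 0 0 0 0 0" --pt "1 0 0 0 0 0 0"

```text
time_s: 21.37
position: [0.5499, 0.2639, 0.0584]
eef_rot: [[-0.933, 0.36, 0.0], [0.36, 0.933, -0.0], [-0.0, -0.0, -1.0]]
contact_force: [-0.5, -0.3, -0.8]
grip_width: 0.0854
```

>>> carry_out --pt "1 0 0 0.01 0 0 0" --pt "1 0 0 0.03 0 0 0" --pt "1 0 0 0.05 0 0 0" --pt "1 0 0 0.08 0 0 0" --pt "1 0 0 0.11 0 0 0"

```text
time_s: 21.78
position: [0.5495, 0.2637, 0.17]
eef_rot: [[-0.933, 0.361, -0.001], [0.361, 0.933, -0.0], [0.001, -0.001, -1.0]]
contact_force: [-0.5, 0.4, 0.3]
grip_width: 0.0854
```

>>> carry_out --pt "1 0 0 0.03 0 0 0" --pt "1 -0.02 0.02 0.05 0 0 0" --pt "1 -0.05 0.045 0.06 0 0 0" --pt "1 -0.08 0.07 0.06 0 0 0" --pt "1 -0.11 0.095 0.06 0 0 0"

```text
time_s: 22.2
position: [0.4388, 0.3597, 0.2301]
eef_rot: [[-0.932, 0.361, 0.002], [0.361, 0.932, 0.001], [-0.001, 0.002, -1.0]]
contact_force: [-0.3, 0.6, 0.5]
grip_width: 0.0855
```

>>> carry_out --pt "1 -0.025 0.03 0 0 0 0" --pt "1 -0.05 0.06 0 0 0 0" --pt "1 -0.075 0.08 0 0 0 0" --pt "1 -0.1 0.1 0 0 0 0" --pt "1 -0.11 0.11 0 0 0 0"

```text
time_s: 22.62
position: [0.327, 0.4707, 0.2292]
eef_rot: [[-0.934, 0.358, -0.0], [0.358, 0.934, 0.001], [0.0, 0.001, -1.0]]
contact_force: [-0.0, -0.3, 0.4]
grip_width: 0.0853
```

```bash
python3 - <<'E'
from h import *
o=bot.get_obs();print(o["time_s"],o["position"],o["contact_force"],o["grip_width"])
s=bot.grab_frame("scene")[:,:,::-1];cv2.imwrite("pics/s14.png",s)
t=bot.grab_frame("top")[:,:,::-1];cv2.imwrite("pics/t14.png",t)
def c(im,x,y,r): return cv2.resize(im[y-r:y+r,x-r:x+r],(300,300),interpolation=cv2.INTER_CUBIC)
cv2.imwrite("pics/c17.png",np.vstack([np.hstack([c(s,319,160,26),c(s,231,197,30)]),np.hstack([c(t,193,205,20),c(t,278,196,20)])]))
S=bot.get_calibration("scene");T=bot.get_calibration("top")
for n,im,cal,l in(("scene",s,S,(319,160,28)),("top",t,T,(193,205,20))):
    h=cv2.cvtColor(crop(im,*l),cv2.COLOR_BGR2HSV)
    for nm,m,z in(("disc",(h[...,1]<60)&(h[...,2]>75),.02),("rest",(h[...,1]>115)&(h[...,0]<17),.018)):
        for inner,a,p in cont(m,*l):
            q,r=circ(cast(cal,p,z));print(n,nm,inner,round(a),q.round(4),r.round(4))
E
```

```text
22.6167 [0.3270071  0.47065141 0.22922636] [-0.00053392 -0.32787423  0.4040647 ] 0.08532501942302818
scene disc False 234 [0.5528 0.2637 0.032 ] 0.0099
scene rest False 736 [0.5539 0.2653 0.0525] 0.0114
scene rest True 297 [0.5521 0.2646 0.035 ] 0.0091
top disc False 182 [0.5478 0.2627 0.0313] 0.0098
top rest False 546 [0.5515 0.2636 0.0493] 0.0008
top rest True 275 [0.5484 0.2626 0.0355] 0.0109
```

View pics/c17.png

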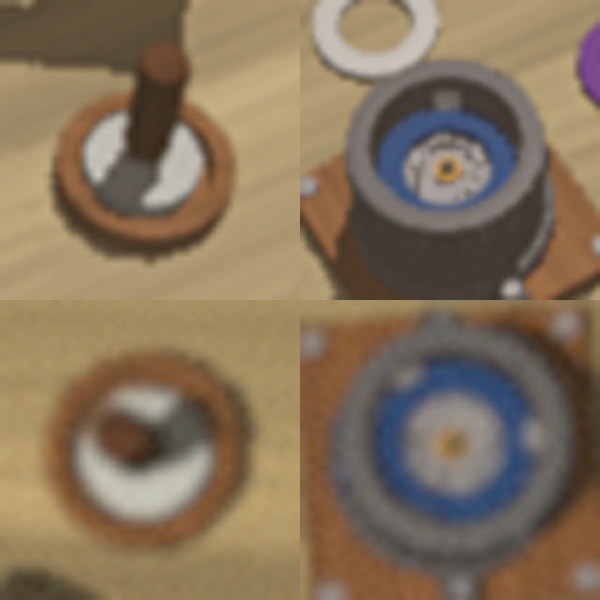

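View pics/s14.png

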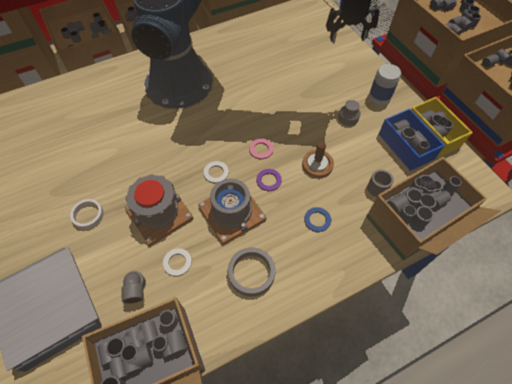

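The tamper stands upright in its rest, at crop (130,130) in the scene view. The ring sits deep in the bore under its catches, the bystanders are where they were, and the arm is clear. I'll let it settle, then hand in.

>>> carry_out --pt "1 0 0 0 0 0 0" --pt "1 0 0 0 0 0 0" --pt "1 0 0 0 0 0 0" --pt "1 0 0 0 0 0 0" --pt "1 0 0 0 0 0 0"

```text
time_s: 23.13
position: [0.3305, 0.4684, 0.2284]
eef_rot: [[-0.932, 0.362, 0.0], [0.362, 0.932, -0.0], [-0.0, -0.0, -1.0]]
contact_force: [-0.1, -0.1, 0.5]
grip_width: 0.0853
```

```bash
python3 -c "
from cell import bot
print(bot.sign_off())"
```

```text
the job is handed in; nothing more can be done
None
```

The seat ring is pressed home in the open valve, the tamper is back in its rest, and I handed the job in at about 23 s. I got no verdict back.

**Pressing:** The catches were forced apart at a peak of about 12 N. The force dropped as they snapped over the ring, and the firm stop came 2–3 mm lower. There I held about 16 N for just under half a second, with the TCP steady at 0.135 m, which puts the ring's underside at about 74.5 mm. The highest press force I read was about 16.5 N; readings come only at the end of each move.

**Ring check:** After I lifted off, the ring stayed down with its top at about 84 mm. It was centred on the valve axis to within about 1 mm and looked level. Its hole measured 46.5 by 48.3 mm in the scene view, so I can't confirm the 1.7 degree limit directly.

**Tamper check:** It touched the rest's floor at the height where I first gripped it and looks upright inside the recess. The arm was clear of everything, and the bystanders look unmoved in the last picture.

**Checks that disagreed or fell short:**
- The two cameras differed by about 2.5 mm in y for the valve axis. I followed the scene camera, because it matched the arm's own position.
- I could see only two of the three catches over the ring. The third was hidden by the valve wall, so I'm relying on the stop and the level ring for that one.
- Automatic circle fits of the tamper disc in the final pictures were poor because of the handle and its shadow. I judged its final position by eye and from the arm's position.

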